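# Hang the blue job tag on the queue rail

## Task

Lift the blue tag hanger off its stand, feed its runner round nose first into the open, flared end of the rail, with the tag hanging on the robot's side, and slide it along to the stop with the red knob, pushing on against the stop's springy buffer until the sprung catch snaps in behind the runner; then let go of it there. Do not ram the stop or force the hanger in the rail, and leave the yellow hanger, the pen and the pot where they are.

Things in the scene. Friction and masses are not known exactly. Their poses are not given: they have to be found in the camera images.
- blue_hanger: Blue tag hanger, 90 g (+-30 %), all sizes in mm. Origin: middle of its black runner's underside; x along the runner the way it enters the rail, z up, tag at -y. Runner 50 long (nose +x half-round, tail square), 15 wide, 9 high; above it a steel neck 30 long, 6 thick to z 19, a cover plate 34 long, y -26 to +6, z 19 to 24. Starts in the groove of a grey stand, groove floor 50 above the bench, walls 10 high.
- blue_tab (a point): Middle of the blue hanger's upright grip tab, z 45 in the hanger's frame (same axes). Tab 40 long (x), 10 thick (y), hanger z 24 to 63, with a flange 4 long and 20 wide (y) at each end; 32 free between the flanges. Pinch it firmly across its thickness (it can pivot in a weak grip and wedge in the rail), fingertips above hanger z 25.
- blue_tag (a point): Middle of the blue tag plate, 40 long, 3 thick, 59 high, at y -24.5 in the hanger's frame, from z 24 down to z -35 (so lift the hanger more than 50 to clear things).
- yellow_hanger: Yellow tag hanger of the same shape and axes on the other grey stand; leave it there. The two may be in either place.
- rail: Fixed aluminium rail on two posts. Origin: middle of its dark base plate's underside (250 x 80), on the bench; x along the rail from open end to closed end (black cap), z up; tag side -y, towards the robot. Rail 240 long (x -120 to 120), 23.4 wide, z 70 to 88: inside 17.4 wide and 12 high, floor at z 73, a slot 9 wide along the top between lips at z 85 to 88.
- rail_mouth (a point): Point on the channel floor in the middle of the rail's open end (rail x -120, y 0, z 73), axes as the rail. A flare reaches 17 further out, opening about 5 to each side and 4 downward; the lips rise about 4 there. Inside, the runner has 1.2 play each side and 3 in height, the neck 1.5 each side.
- buffer (a joint): How far the stop's black buffer pin is pushed in, m (0 out, 0.006 bottomed). Spring 0.8 N at 0, 2 N at 6 mm, then firm; a push of 5 N on the hanger is ample, 10 N too much. The stop, under a red knob (18 wide, centre 18 behind the buffer tip), does not give. Its place is not reported: buffer tip at rail x 20 to 85, to be seen or felt. A caught runner holds the buffer in by 3 mm.
- catch (a joint): How far the stop's brass catch roller is pushed back, m. It pokes 5.7 into the channel from the rear wall (+y), 51 before the buffer tip; spring 1 N at 0, 2.4 N when the runner passes. The round nose first meets it 8 before it (a bump of some 1 to 4 N), then stays 2 to 6 mm back with 1 to 3 N drag while the runner passes; it snaps back to near 0 behind the square tail when the buffer is in by 3 to 4 mm.
- red_pen: Red pen, 154 long, lying on the bench; leave it alone.
- pot_a: Small clear pot with a blue lid, 52 x 52 x 50, standing at the back; leave it alone.
Things that resemble listed ones, but are neither listed nor needed, are in the scene too. There is more than one size of the blue_hanger; the one meant has the size given above.

How it is judged (in metres and radians):
On the way, in this order (a step that is already met when the one before it is completed fails the run):
1. the blue hanger's runner is in the rail's open end, tag on the robot's side, not yet at the stop (y of blue_hanger in the frame of rail between -0.004 and 0.004 m and z of blue_hanger in the frame of rail between 0.07 and 0.078 m and angle between the x axis of blue_hanger and the x axis of rail, either way round below 0.15 rad and angle between blue_hanger's own z axis and vertical below 0.2 rad and y of blue_tag in the frame of rail below -0.015 m and x of blue_hanger in the frame of rail above -0.115 m and value of joint buffer below 0.001 m), for 0.1 s.
2. in the rail, the blue hanger pushes the buffer in and the catch has snapped in behind it (y of blue_hanger in the frame of rail between -0.004 and 0.004 m and z of blue_hanger in the frame of rail between 0.07 and 0.078 m and angle between the x axis of blue_hanger and the x axis of rail, either way round below 0.15 rad and angle between blue_hanger's own z axis and vertical below 0.2 rad and y of blue_tag in the frame of rail below -0.015 m and value of joint buffer above 0.0015 m and value of joint catch below 0.0025 m), for 0.2 s.
At the end, for the whole second after the job is handed in: The blue hanger is in the rail (4 mm sideways, upright in 0.2 rad, aligned in 0.15 rad), tag towards the robot, held between buffer (in by over 1.5 mm) and catch (back out to under 2.5 mm), released, at rest; the yellow hanger within 15 mm of its start (all of step 2 and x of blue_hanger in the frame of rail above -0.02 m and linear speed of blue_hanger below 0.01 m/s and contact force between blue_hanger and the fingers below 0.1 N and distance of yellow_hanger from where it was at the start of the episode below 0.015 m); the robot touches nothing.
It fails at once if the blue hanger is pressed on the rail or its stop with more than 25 N (contact force between blue_hanger and rail above 25 N).
It fails at once if the yellow hanger is moved by more than 15 mm (distance of yellow_hanger from where it was at the start of the episode above 0.015 m).
It fails at once if the pen is moved by more than 20 mm (distance of red_pen from where it was at the start of the episode above 0.02 m).
It fails at once if the pot is moved by more than 20 mm (distance of pot_a from where it was at the start of the episode above 0.02 m).
It also fails if it takes over 64 s, if anything falls off the work surface, if the arm or the gripper's body presses on something with over 40 N, if the wrist force passes 120 N, or if a joint passes its speed limit or range.

## Robot

A 6-joint arm with a two-finger parallel gripper is mounted at the origin on a cart in front of the work surface, level with it; the furniture and walls round the work are solid. World frame = base frame: x ahead of the robot, y to its left, z up, the work surface at z = 0. Lengths are in m, angles in degrees, forces in N, time in s.
With the tool pointing down it reaches from about 0.4 to 0.825 m from the base axis. Payload 7 kg.
Tool frame: the origin (TCP) lies at the very end of the fingers, on their centre line; the grasp point (between the pads) lies 19 mm behind it (ctrl.tcp_to_grasp is the distance from the TCP to the grasp point, in m); z points along the fingers, y is the direction in which the jaws open and shut (so a half turn about z gives the same grasp; the last joint's range is limited). The gripper opens to 88 mm and grips with 3 to 60 N. Pads are 19 mm wide; open, the fingers measure 130 mm over their backs; the gripper's body (78 mm by 193 mm) begins 47 mm behind the grasp point.
Start: joints at [90.361, 20.546, 0.682, 0, -70.136, -16.507], TCP at [0.188, 0.648, 0.227] pointing down, gripper open.
Joint ranges: [-176.03, 176.03], [-82.01, 121.73], [-58.28, 71.71], [-173.87, 95.51], [-174.79, -0.11], [-173.66, 173.66]. Speed limits (degrees/s): [136.94, 136.94, 172.46, 180, 180, 180].

## Interface

Orientations are given as [roll, pitch, yaw] about the fixed x, y, z axes, in that order (R = Rz(yaw) Ry(pitch) Rx(roll)).
In Python, from plant import ctrl gives the robot as it stands.
- The arm moves only by the tool jog_arm, never from a script. Its argument "commands" is a list of rows, each an object of numbers: "x", "y", "z": the shift along the tool's x, y, z in cm; "roll": the turn about the tool's z in rad. In form: [{"x": .., "y": .., "z": .., "roll": ..}, ...]. A call has 1 to 12 rows; each row shifts and turns the commanded pose from where the row before left it, along the tool's axes as they then stand; what a row does not reach is not made up. A row lasts 1/10 s, in which the tool goes at most 50 mm and 8.59 degrees, less where a joint would pass 70% of its speed; a pose out of reach is approached as far as the arm can. A call is refused whole if a number of a shift passes 5 or a number of a turn 0.15, either way. A call with a gripper value outside its range is refused whole. "gripper" is the finger opening in cm, from 0 to 8.76, set as the call begins (left out, the last holds). The fingers move at their own pace and stop on an object; the grip force is fixed at half the most. Time passes only in rows, so rows that do not move let the fingers close. It gives the time, the measured TCP pose, the force and the opening at its end, in the units of the state.
- ctrl.get_obs(): the state, without advancing time (a new reading comes with each control period).
- ctrl.snapshot(name): name is "side" or "top" or "wrist"; returns a dict with "image" (400x640x3 uint8, red, green, blue), "mtx" (3x3 intrinsics, pixels), "k1" (the pictures are not rectified: a ray, as slopes to the right and down, at radius r is drawn at 1 + k1 r^2 times it, then the intrinsics apply), "position" and "orientation" of the camera in the world; the wrist camera has in their place "hand_eye" (4x4, takes a point from camera to tool coordinates, whose origin is the TCP and whose axes are the flange's). Camera axes: x right, y up, looking along -z (the intrinsics and any distortion apply to the point x, -y, -z); pixel columns grow to the right and rows downward; lengths in m; the calibration is good to about 2 mm. A picture is of the moment at which its call begins: read the wrist's pose just before it. There is no depth.
- ctrl.close_job(): hands the job in, once; it reports no verdict.
Trained networks look in the newest picture that a camera, given by its name, has taken for a name from the list of things; names that differ only in an ending like _2 or _b are one class to them, and where a whole thing is asked for, a point or a joint stands for the part that bears it (a point fixed in the world has none). Each returns a list of dicts, best first, with "confidence" (0 to 1); they miss things now and then, are a little off and sometimes report something else, mostly with a low value. They report only what shows in the picture. A call takes as long as a camera call. They do not tell look-alikes from the thing itself.
- ctrl.search_frame(camera, query): "position" ([column, row] as shares, 0 to 1, of the picture: columns of its width, rows of its height, amid what is visible of it).
- ctrl.regions_of(camera, query): "mask" (400x640 bool, what is visible of it) and "position" ([column, row] as shares, 0 to 1, of the picture: columns of its width, rows of its height, amid what is visible of it).
The state is a dict: "clock": time; "joint_pos": joint angles; "qvel": joint speeds; "tau": joint torques, N m; "tool_pos": TCP position; "orientation": TCP orientation; "force": force on the tool from outside, world axes, zero at the start; "moment": the same for the moment, N m; "opening": finger opening in m.
Only numpy, scipy, OpenCV 4.12 (cv2) and the standard library are available. Lean on these libraries where they do the work, as an engineer would, in place of code of your own. Each camera call takes 0.05 s, during which the arm holds its last target.

## Working session

There is one attempt and no reset: what is moved stays moved. The work goes in short steps, Python scripts to look and compute and a tool call to move; the robot and the scene stay as the last step left them, time stands still between calls to the robot, and variables do not carry over. Pictures are saved under pics/ and viewed, and the job is handed in when it is done.

Besides the shell and the picture viewer there is one more tool, called after "Emit:" as name(argument=value, ...), one argument or row to a line, values as JSON. jog_arm: Moves the arm, as the interface text tells. Its arguments: {"type":"object","properties":{"commands":{"type":"array"},"gripper":{"type":"number"}},"required":["commands"]}

```bash
ls; mkdir -p pics; cat > h.py <<'E'
import numpy as np, cv2
from scipy.spatial.transform import Rotation as R
from plant import ctrl
def snap(n):
    return ctrl.snapshot(n)
def save(s,name):
    cv2.imwrite('pics/'+name+'.png',cv2.cvtColor(s['image'],cv2.COLOR_RGB2BGR))
E
python3 - <<'E'
from h import *
o=ctrl.get_obs(); print(o)
for n in ['side','top','wrist']:
    s=snap(n); save(s,n+'0')
    print({k:v for k,v in s.items() if k!='image'})
    for q in ['blue_hanger','yellow_hanger','rail','blue_tab','rail_mouth','buffer','catch','red_pen','pot_a']:
        try: print(n,q,[(np.round(np.array(d['position'])*[640,400],1),round(d['confidence'],2)) for d in ctrl.search_frame(n,q)])
        except Exception as e: print(q,e)
E
```

```text
pics
{'clock': 0.0, 'joint_pos': array([ 9.03592747e+01,  2.05930964e+01,  6.33239138e-01, -2.12570115e-02,
       -7.01363758e+01, -1.65071171e+01]), 'qvel': array([ 0.01653325, -0.02072274,  0.12022198,  0.06358699, -0.08283292,
        0.01622333]), 'tau': array([ 3.00504162e-04, -5.82720780e+01,  2.93054241e+01,  6.99713320e+00,
        6.78488650e-03, -1.61648632e-04]), 'tool_pos': array([0.18760923, 0.64788247, 0.22559631]), 'orientation': array([ 1.79902055e+02, -8.18682284e-03, -1.61550750e+01]), 'force': array([-0.41820493, -0.02303495, -0.35182156]), 'moment': array([ 0.00223407, -0.00364054, -0.00029796]), 'opening': 0.08802467713519814}
{'mtx': array([[473.37435482,   0.        , 324.86945628],
       [  0.        , 473.37435482, 195.43761587],
       [  0.        ,   0.        ,   1.        ]]), 'k1': -0.08724387469065759, 'position': array([0.49553258, 0.96930473, 0.57606488]), 'orientation': array([  60.33928253,    0.53341642, -178.47628781])}
side blue_hanger [(array([343.8, 236.6]), 0.83), (array([356.3, 312.6]), 0.78), (array([289.9, 318.1]), 0.62), (array([427.6, 
[... 1192 characters left out ...]
tx': array([[310.44356588,   0.        , 315.15024422],
       [  0.        , 310.44356588, 197.31441708],
       [  0.        ,   0.        ,   1.        ]]), 'k1': -0.04984432689166003, 'hand_eye': array([[-1.62513023e-03,  9.55086195e-01,  2.96323674e-01,
         8.02253232e-02],
       [ 9.99998536e-01,  1.39326580e-03,  9.93639542e-04,
         1.30589363e-04],
       [ 5.36153767e-04,  2.96324855e-01, -9.55087060e-01,
        -1.59232010e-01],
       [ 0.00000000e+00,  0.00000000e+00,  0.00000000e+00,
         1.00000000e+00]])}
wrist blue_hanger []
wrist yellow_hanger []
wrist rail []
wrist blue_tab []
wrist rail_mouth []
wrist buffer []
wrist catch []
wrist red_pen []
wrist pot_a []
```

View pics/side0.png

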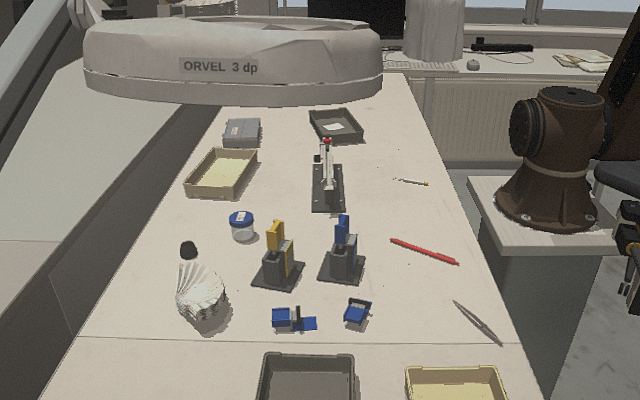

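View pics/top0.png

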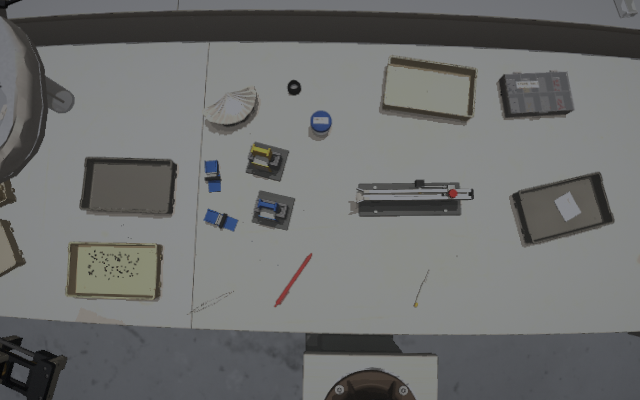

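```bash
python3 - <<'E'
import cv2
a=cv2.imread('pics/side0.png')[140:380,190:490]; cv2.imwrite('pics/side0z.png',cv2.resize(a,(750,600),interpolation=cv2.INTER_CUBIC))
a=cv2.imread('pics/top0.png')[100:300,190:460]; cv2.imwrite('pics/top0z.png',cv2.resize(a,(800,592),interpolation=cv2.INTER_CUBIC))
E
```

```text
(no output)
```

View pics/side0z.png

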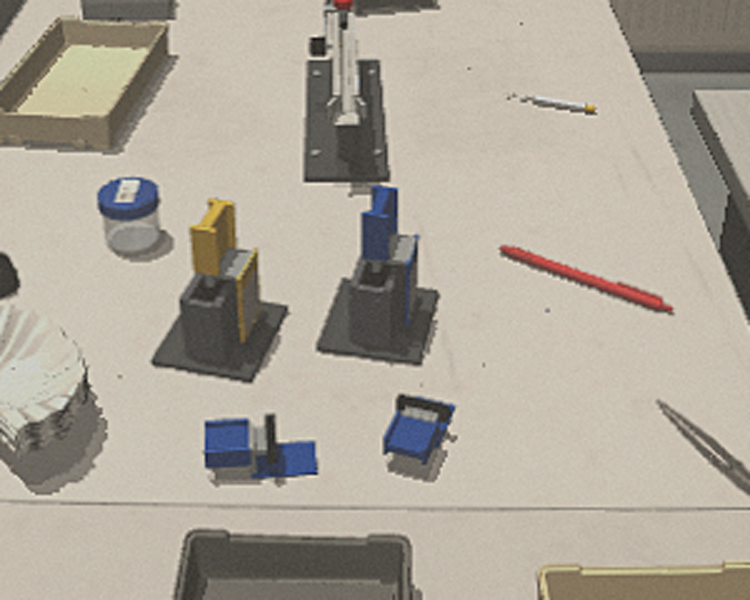

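View pics/top0z.png

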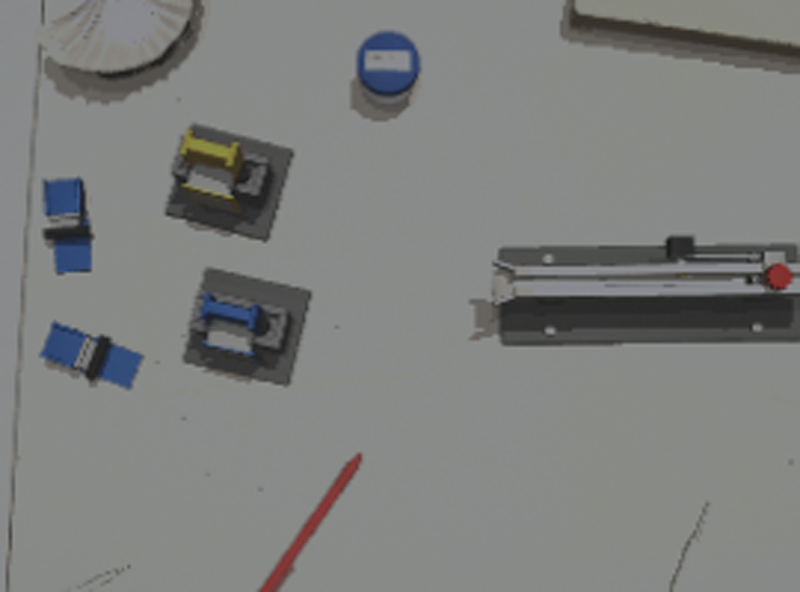

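```bash
cat >> h.py <<'E'
def campose(s,obs=None):
    if 'hand_eye' in s:
        T=np.eye(4);T[:3,:3]=R.from_euler('xyz',obs['orientation'],degrees=True).as_matrix();T[:3,3]=obs['tool_pos']
        return T@s['hand_eye']
    T=np.eye(4);T[:3,:3]=R.from_euler('xyz',s['orientation'],degrees=True).as_matrix();T[:3,3]=s['position'];return T
def project(s,T,P):
    P=np.atleast_2d(P); c=(P-T[:3,3])@T[:3,:3]
    u=c[:,0]/-c[:,2]; v=-c[:,1]/-c[:,2]; f=1+s['k1']*(u*u+v*v)
    M=s['mtx']; return np.c_[M[0,0]*u*f+M[0,2],M[1,1]*v*f+M[1,2]]
def ray(s,T,px):
    M=s['mtx']; px=np.atleast_2d(px).astype(float)
    d=np.c_[(px[:,0]-M[0,2])/M[0,0],(px[:,1]-M[1,2])/M[1,1]]; u=d.copy()
    for _ in range(20): u=d/(1+s['k1']*(u**2).sum(1,keepdims=True))
    return np.c_[u[:,0],-u[:,1],-np.ones(len(u))]@T[:3,:3].T
def atz(s,T,px,z):
    r=ray(s,T,px); o=T[:3,3]; return o+r*((z-o[2])/r[:,2])[:,None]
def zoom(s,name,box,k,pts=()):
    a=cv2.cvtColor(s['image'],cv2.COLOR_RGB2BGR)[box[1]:box[3],box[0]:box[2]]
    a=cv2.resize(a,None,fx=k,fy=k,interpolation=cv2.INTER_CUBIC)
    for p in pts:
        cv2.circle(a,(int((p[0]+.5-box[0])*k),int((p[1]+.5-box[1])*k)),2,(0,0,255),-1)
    cv2.imwrite('pics/'+name+'.png',a)
E
python3 - <<'E'
from h import *
s=snap('top');T=campose(s)
np.save('top.npy',s,allow_pickle=True)
k=270/800
f=lambda x,y:(190+x*k,100+y*k)
print('tab top',atz(s,T,[f(203,298),f(258,312),f(230,305)],.113))
print('stand base',atz(s,T,[f(207,268),f(311,292),f(290,384),f(184,360)],.004))
print('rail plate',atz(s,T,[f(500,246),f(500,342)],.004), 'right',atz(s,T,[(461,182),(461,216)],.004))
print('rail mouth lips',atz(s,T,[f(512,264),f(512,292)],.088),'cap',atz(s,T,[(472,189),(472,199)],.088))
print('knob',atz(s,T,[(452.5,193)],.12))
print('yellow',atz(s,T,[f(212,150)],.113))
E
```

```text
tab top [[0.49421064 0.25916366 0.113     ]
 [0.48485311 0.21885668 0.113     ]
 [0.4895175  0.23933733 0.113     ]]
stand base [[0.53276906 0.2749635  0.004     ]
 [0.51461151 0.1886394  0.004     ]
 [0.43895299 0.20353364 0.004     ]
 [0.4565283  0.29078629 0.004     ]]
rail plate [[0.55603212 0.03422348 0.004     ]
 [0.47676218 0.03353405 0.004     ]] right [[ 0.5643165  -0.2183698   0.004     ]
 [ 0.48028564 -0.21630238  0.004     ]]
rail mouth lips [[0.52773708 0.03321208 0.088     ]
 [0.5066354  0.03306192 0.088     ]] cap [[ 0.5334194  -0.2121846   0.088     ]
 [ 0.5108285  -0.21152486  0.088     ]]
knob [[ 0.51838746 -0.15638985  0.12      ]]
yellow [[0.60425072 0.25717915 0.113     ]]
```

Emit:
jog_arm(
  commands=[
    {"x": 3.36,"y": 2.57,"z": 0.2},
    {"x": 3.36,"y": 2.57,"z": 0.2},
    {"x": 3.36,"y": 2.57,"z": 0.2},
    {"x": 3.36,"y": 2.57,"z": 0.2},
    {"x": 3.36,"y": 2.57,"z": 0.2},
    {"x": 3.36,"y": 2.57,"z": 0.2},
    {"x": 3.36,"y": 2.57,"z": 0.2},
    {"x": 3.36,"y": 2.57,"z": 0.2},
    {"x": 3.36,"y": 2.57,"z": 0.2},
    {"x": 3.36,"y": 2.57,"z": 0.2},
    {"x": 3.36,"y": 2.57,"z": 0.2},
    {"x": 3.36,"y": 2.57,"z": 0.2},
  ],
)

```text
validation failed for argument at $.co...
```

Emit:
jog_arm(
  commands=[
    {"roll": 0.138},
    {"roll": 0.138},
    {"roll": 0.138},
    {"roll": 0.138},
    {"roll": 0.138},
    {"roll": 0.138},
    {"roll": 0.138},
    {"roll": 0.138},
    {"roll": 0.138},
    {"roll": 0.138},
    {"roll": 0.138},
    {"x": 0},
  ],
)

```text
validation failed for argument at $.co...
```

Emit:
jog_arm(
  commands=[
    {"x": 3.36,"y": 2.57,"z": 0.2,"roll": 0},
    {"x": 3.36,"y": 2.57,"z": 0.2,"roll": 0},
    {"x": 3.36,"y": 2.57,"z": 0.2,"roll": 0},
    {"x": 3.36,"y": 2.57,"z": 0.2,"roll": 0},
    {"x": 3.36,"y": 2.57,"z": 0.2,"roll": 0},
    {"x": 3.36,"y": 2.57,"z": 0.2,"roll": 0},
    {"x": 3.36,"y": 2.57,"z": 0.2,"roll": 0},
    {"x": 3.36,"y": 2.57,"z": 0.2,"roll": 0},
    {"x": 3.36,"y": 2.57,"z": 0.2,"roll": 0},
    {"x": 3.36,"y": 2.57,"z": 0.2,"roll": 0},
    {"x": 3.36,"y": 2.57,"z": 0.2,"roll": 0},
    {"x": 3.36,"y": 2.57,"z": 0.2,"roll": 0},
  ],
)

```text
clock: 2.75
tool_pos: [0.4901, 0.2386, 0.2029]
orientation: [-180.0, -0.0, -16.1]
force: [0.7, 1.0, -0.3]
opening: 0.0877
```

Emit:
jog_arm(
  commands=[
    {"x": 0,"y": 0,"z": 0,"roll": 0.138},
    {"x": 0,"y": 0,"z": 0,"roll": 0.138},
    {"x": 0,"y": 0,"z": 0,"roll": 0.138},
    {"x": 0,"y": 0,"z": 0,"roll": 0.138},
    {"x": 0,"y": 0,"z": 0,"roll": 0.138},
    {"x": 0,"y": 0,"z": 0,"roll": 0.138},
    {"x": 0,"y": 0,"z": 0,"roll": 0.138},
    {"x": 0,"y": 0,"z": 0,"roll": 0.138},
    {"x": 0,"y": 0,"z": 0,"roll": 0.138},
    {"x": 0,"y": 0,"z": 0,"roll": 0.138},
    {"x": 0,"y": 0,"z": 0,"roll": 0.138},
    {"x": 0,"y": 0,"z": 0,"roll": 0},
  ],
)

```text
clock: 3.95
tool_pos: [0.4893, 0.24, 0.2027]
orientation: [-180.0, 0.0, -103.2]
force: [0.3, 1.2, -0.0]
opening: 0.0874
```

```bash
python3 - <<'E'
from h import *
o=ctrl.get_obs(); s=snap('wrist'); np.save('w1.npy',[s,o],allow_pickle=True); save(s,'w1')
print(o['joint_pos'],o['tool_pos'],o['orientation'])
for q in ['blue_tab','blue_hanger']:
  print(q,[(np.round(np.array(d['position'])*[640,400],1),round(d['confidence'],2)) for d in ctrl.search_frame('wrist',q)])
E
```

```text
[ 4.67367131e+01  9.33305719e+00 -1.78402747e+01 -2.35277542e-04
 -6.28128207e+01 -5.99752379e+01] [0.48925874 0.24000152 0.20267586] [-1.79993252e+02  1.20939030e-02 -1.03238632e+02]
blue_tab [(array([268.9, 306.8]), 0.89), (array([319.9, 190.3]), 0.75), (array([361.5, 259.4]), 0.64)]
blue_hanger [(array([363.7, 253.9]), 0.97), (array([272. , 309.7]), 0.76), (array([324. , 190.8]), 0.62), (array([211. , 225.9]), 0.49)]
```

View pics/w1.png

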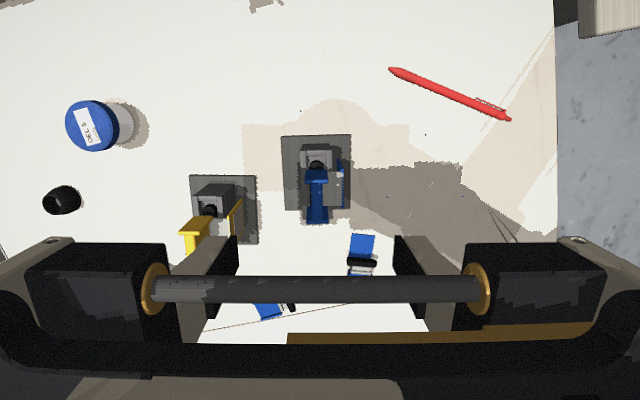

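```bash
cat >> h.py <<'E'
def hanger_pts():
    P=[]
    for x in (-20,20):
        for y in (-10,10): P.append((x,y,63))
    for x in (-17,17):
        for y in (-26,6): P.append((x,y,24))
    for x in (-20,20): P.append((x,-26,24))
    P.append((25,0,9));P.append((0,0,63))
    return np.array(P)/1000
def place(P,x,y,z,yaw):
    return P@R.from_euler('z',yaw,degrees=True).as_matrix().T+[x,y,z]
E
python3 - <<'E'
from h import *
s,o=np.load('w1.npy',allow_pickle=True); T=campose(s,o)
p=project(s,T,place(hanger_pts(),.4895,.239,.05,-102.5))
zoom(s,'w1z',(260,115,380,235),5,p)
zoom(s,'w1r',(260,115,380,235),5)
t=np.load('top.npy',allow_pickle=True).item();Tt=campose(t)
zoom(t,'t1z',(240,180,320,240),9,project(t,Tt,place(hanger_pts(),.4895,.239,.05,-102.5)))
E
```

```text
(no output)
```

View pics/w1z.png

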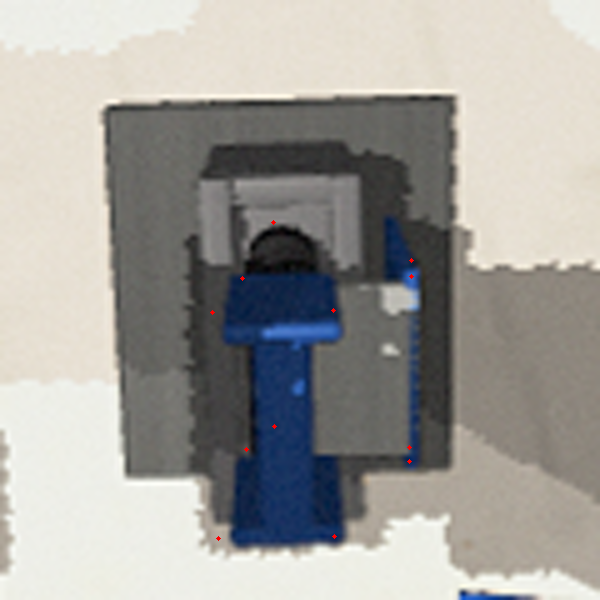

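View pics/t1z.png

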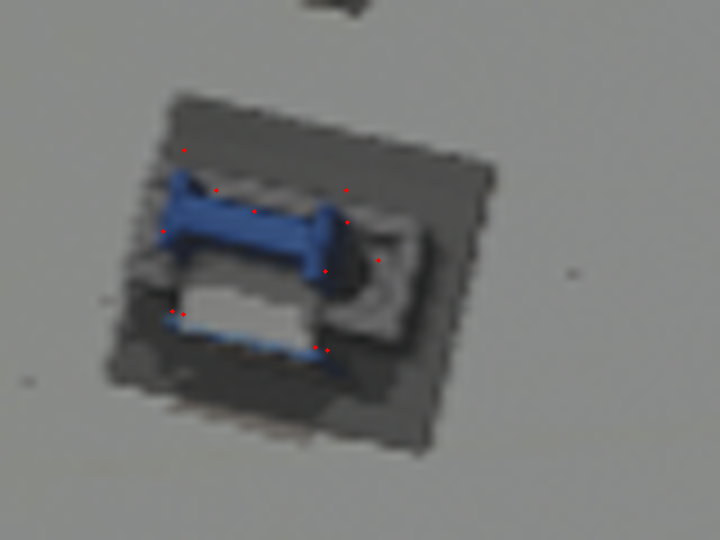

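```bash
cat > fit.py <<'E'
from h import *
from scipy.optimize import least_squares
s,o=np.load('w1.npy',allow_pickle=True); T=campose(s,o)
t=np.load('top.npy',allow_pickle=True).item();Tt=campose(t)
W=[((223,330),(20,10,63)),((342,328),(20,-10,63)),((232,546),(-20,10,63)),((343,544),(-20,-10,63)),((418,465),(-20,-26,24)),((415,455),(-17,-26,24)),((417,290),(17,-26,24))]
Tp=[((180,172),(-20,10,63)),((334,205),(20,10,63)),((164,246),(-20,-10,63)),((318,283),(20,-10,63)),((170,322),(-20,-26,24)),((325,360),(20,-26,24))]
wp=np.array([a for a,b in W])/5+[260,115]-.5; wP=np.array([b for a,b in W])/1000
tp=np.array([a for a,b in Tp])/9+[240,180]-.5; tP=np.array([b for a,b in Tp])/1000
def rw(q,z=.05): return (project(s,T,place(wP,q[0],q[1],z,q[2]))-wp)
def rt(q,z=.05): return (project(t,Tt,place(tP,q[0],q[1],z,q[2]))-tp)
q0=[.4895,.239,-102.5]
for n,f in (('w',lambda q:rw(q).ravel()),('t',lambda q:rt(q).ravel()),('wz',lambda q:rw(q[:3],q[3]).ravel()),('tz',lambda q:rt(q[:3],q[3]).ravel())):
    r=least_squares(f,q0+([.05] if 'z' in n else []),x_scale=[.01,.01,1]+([.01] if 'z' in n else [])); print(n,r.x,np.round(np.sqrt(np.mean(r.fun**2)),2))
E
python3 fit.py
```

```text
w [   0.48849545    0.24146832 -101.87541621] 0.68
t [   0.48620415    0.24011175 -101.52923308] 0.42
wz [ 4.88837111e-01  2.44290857e-01 -1.01658669e+02  4.11009264e-02] 0.31
tz [ 4.90138980e-01  2.45522233e-01 -1.01372928e+02  1.21438292e-02] 0.21
```

Emit:
jog_arm(
  commands=[
    {"x": -0.05,"y": 0.08,"z": 2,"roll": -0.027},
    {"x": -0.05,"y": 0.08,"z": 2.2,"roll": 0},
    {"x": 0,"y": 0,"z": 2,"roll": 0},
    {"x": 0,"y": 0,"z": 0,"roll": 0},
    {"x": 0,"y": 0,"z": 0,"roll": 0},
  ],
)

```text
clock: 4.6
tool_pos: [0.4881, 0.2413, 0.1409]
orientation: [-180.0, -0.0, -101.5]
force: [-0.2, 0.5, 0.5]
opening: 0.0877
```

```bash
python3 - <<'E'
from h import *
o=ctrl.get_obs(); s=snap('wrist'); np.save('w2.npy',[s,o],allow_pickle=True); T=campose(s,o)
print(o['tool_pos'],o['orientation'],o['force'])
g=o['tool_pos']
print(project(s,T,[g,g+[0,0,-.04]]))
zoom(s,'w2',(220,140,420,290),4,project(s,T,place(hanger_pts(),.4885,.2415,.05,-101.7)))
E
```

```text
[0.48811012 0.24129959 0.14091226] [-1.79995927e+02 -3.61302806e-02 -1.01470463e+02] [-0.16107493  0.51494759  0.52416901]
[[314.92795128 249.61247965]
 [314.98172863 223.15564618]]
```

View pics/w2.png

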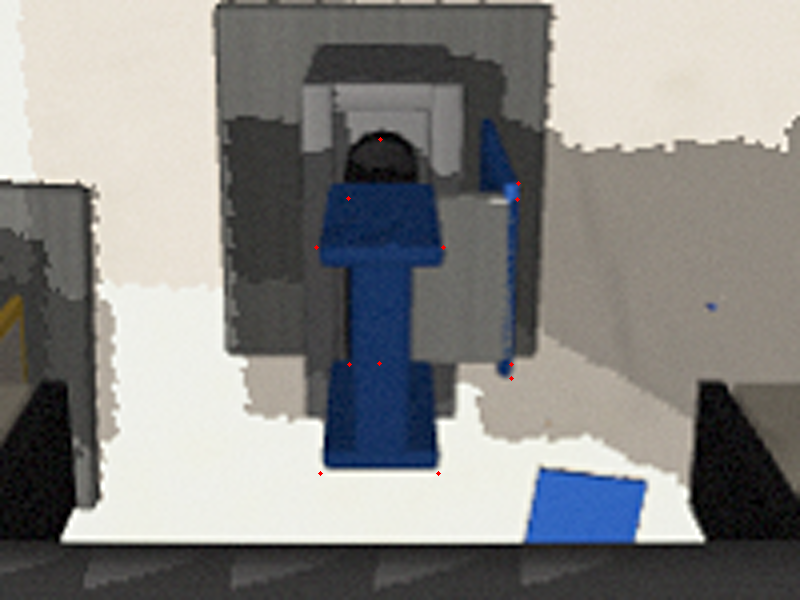

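Emit:
jog_arm(
  commands=[
    {"x": 0,"y": 0,"z": 1.6,"roll": 0},
    {"x": 0,"y": 0,"z": 1.6,"roll": 0},
    {"x": 0,"y": 0,"z": 1.6,"roll": 0},
    {"x": 0,"y": 0,"z": 1.5,"roll": 0},
    {"x": 0,"y": 0,"z": 0,"roll": 0},
    {"x": 0,"y": 0,"z": 0,"roll": 0},
  ],
)

```text
clock: 5.25
tool_pos: [0.4885, 0.2418, 0.0787]
orientation: [-179.9, 0.0, -101.5]
force: [-0.1, 0.3, 0.0]
opening: 0.0873
```

Emit:
jog_arm(
  commands=[
    {"x": 0,"y": 0,"z": 0,"roll": 0},
    {"x": 0,"y": 0,"z": 0,"roll": 0},
    {"x": 0,"y": 0,"z": 0,"roll": 0},
    {"x": 0,"y": 0,"z": 0,"roll": 0},
    {"x": 0,"y": 0,"z": 0,"roll": 0},
    {"x": 0,"y": 0,"z": 0,"roll": 0},
    {"x": 0,"y": 0,"z": 0,"roll": 0},
    {"x": 0,"y": 0,"z": 0,"roll": 0},
  ],
  gripper=0,
)

```text
clock: 6.05
tool_pos: [0.4879, 0.2413, 0.0775]
orientation: [180.0, -0.0, -101.6]
force: [-1.3, -0.2, -0.1]
opening: 0.0293
```

Emit:
jog_arm(
  commands=[
    {"x": 0,"y": 0,"z": 0,"roll": 0},
    {"x": 0,"y": 0,"z": 0,"roll": 0},
    {"x": 0,"y": 0,"z": 0,"roll": 0},
    {"x": 0,"y": 0,"z": 0,"roll": 0},
    {"x": 0,"y": 0,"z": 0,"roll": 0},
    {"x": 0,"y": 0,"z": 0,"roll": 0},
  ],
)

```text
clock: 6.65
tool_pos: [0.4878, 0.2413, 0.0775]
orientation: [180.0, -0.0, -101.6]
force: [-0.5, 0.1, -0.6]
opening: 0.0097
```

Emit:
jog_arm(
  commands=[
    {"x": 0,"y": 0,"z": 0,"roll": 0},
    {"x": 0,"y": 0,"z": -0.5,"roll": 0},
    {"x": 0,"y": 0,"z": -1.0,"roll": 0},
    {"x": 0,"y": 0,"z": -1.5,"roll": 0},
    {"x": 0,"y": 0,"z": -2,"roll": 0},
    {"x": 0,"y": 0,"z": -2,"roll": 0},
    {"x": 0,"y": 0,"z": -1.5,"roll": 0},
    {"x": 0,"y": 0,"z": 0,"roll": 0},
    {"x": 0,"y": 0,"z": 0,"roll": 0},
  ],
)

```text
clock: 7.55
tool_pos: [0.4879, 0.2414, 0.163]
orientation: [-180.0, 0.1, -101.6]
force: [-0.6, 0.7, -2.7]
opening: 0.0099
```

```bash
python3 - <<'E'
from h import *
o=ctrl.get_obs(); s=snap('wrist'); np.save('w3.npy',[s,o],allow_pickle=True); T=campose(s,o)
print(o['tool_pos'],o['orientation'],o['force'],o['opening'])
save(s,'w3')
s=snap('side');zoom(s,'s3',(190,100,450,300),3); np.save('s3.npy',[s,o],allow_pickle=True)
s=snap('top');zoom(s,'t3',(240,150,500,250),3);np.save('t3.npy',[s,o],allow_pickle=True)
E
```

```text
[0.48787185 0.2413764  0.16300384] [-1.79976778e+02  6.44847591e-02 -1.01585952e+02] [-0.58089916  0.70010211 -2.67847351] 0.009870166070721305
```

View pics/w3.png

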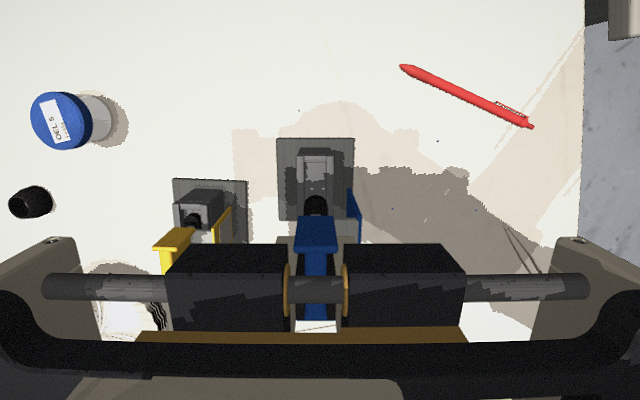

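View pics/s3.png

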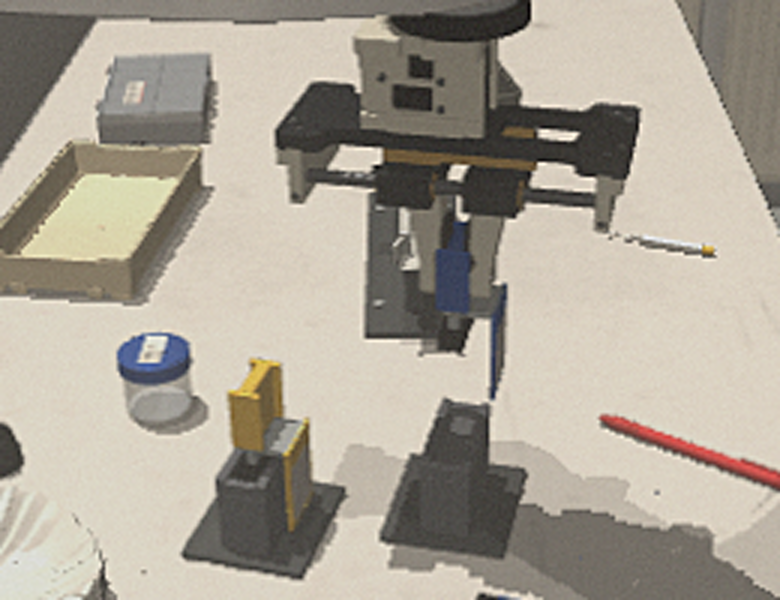

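View pics/t3.png

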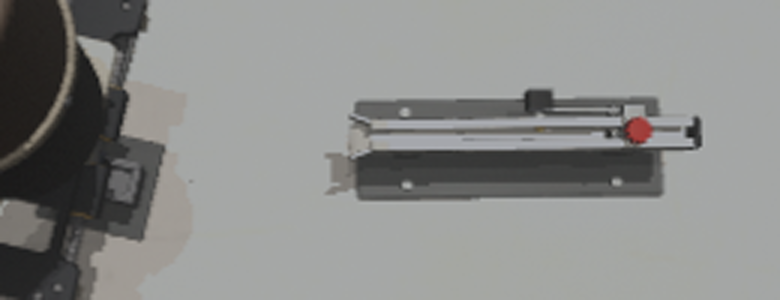

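Emit:
jog_arm(
  commands=[
    {"x": 0,"y": 0,"z": 0,"roll": -0.075},
    {"x": 0,"y": 0,"z": 0,"roll": -0.075},
    {"x": 0,"y": 0,"z": 0,"roll": -0.073},
    {"x": 1.5,"y": -0.35,"z": 0,"roll": 0},
    {"x": 2.2,"y": -0.5,"z": 0,"roll": 0},
    {"x": 2.4,"y": -0.52,"z": 0,"roll": 0},
    {"x": 2.4,"y": -0.52,"z": 0,"roll": 0},
    {"x": 2.2,"y": -0.5,"z": 0,"roll": 0},
    {"x": 1.5,"y": -0.28,"z": 0,"roll": 0},
    {"x": 0,"y": 0,"z": 0,"roll": 0},
    {"x": 0,"y": 0,"z": 0,"roll": 0},
  ],
)

```text
clock: 8.8
tool_pos: [0.5171, 0.1195, 0.1623]
orientation: [180.0, -0.0, -88.9]
force: [0.4, 0.6, -1.1]
opening: 0.0095
```

```bash
python3 - <<'E'
from h import *
o=ctrl.get_obs(); s=snap('wrist'); np.save('w4.npy',[s,o],allow_pickle=True); T=campose(s,o)
print(o['tool_pos'],o['orientation'],o['force'],o['opening'])
save(s,'w4')
zoom(s,'w4z',(220,30,420,260),2.5)
print([(np.round(np.array(d['position'])*[640,400],1),round(d['confidence'],2)) for d in ctrl.search_frame('wrist','rail_mouth')])
s=snap('side');zoom(s,'s4',(240,100,450,260),3.5); np.save('s4.npy',[s,o],allow_pickle=True)
E
```

```text
[0.51714774 0.11949223 0.16232973] [ 1.79982643e+02 -5.51523203e-03 -8.88897613e+01] [ 0.41968772  0.64785437 -1.07343045] 0.009543330430653358
[(array([315.4,  50.9]), 0.71)]
```

View pics/w4.png

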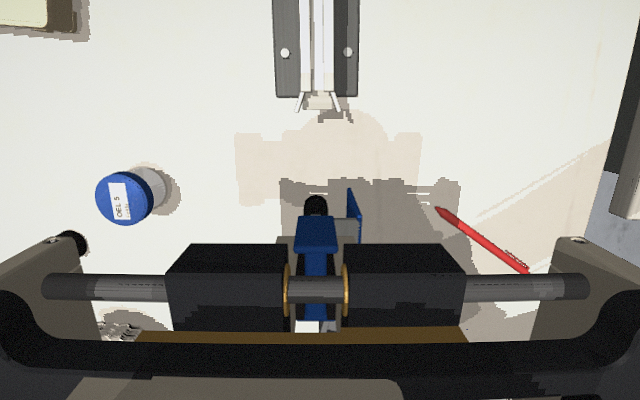

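View pics/w4z.png

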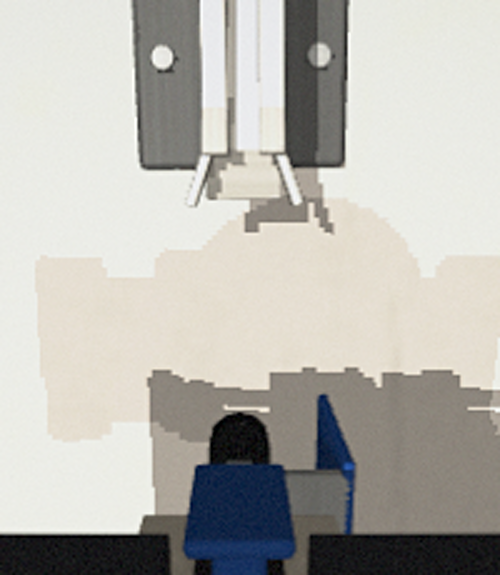

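View pics/s4.png

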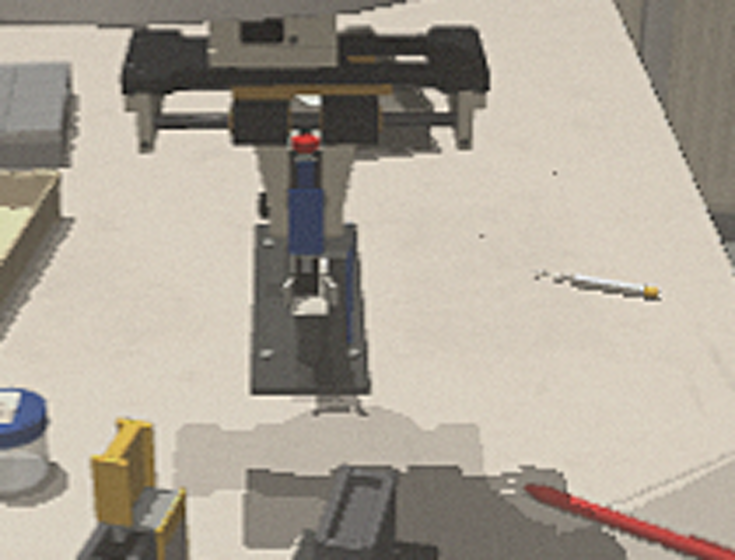

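```bash
python3 - <<'E'
from h import *
s,o=np.load('w4.npy',allow_pickle=True)
zoom(s,'w4y',(270,0,370,120),5)
g=s['image'].astype(int).sum(2)
for r in (10,25,40,55,70,80,88,94): print(r,g[r,290:350:1].tolist())
E
```

```text
10 [358, 350, 350, 368, 359, 339, 355, 345, 334, 643, 703, 695, 693, 695, 693, 698, 694, 698, 682, 513, 365, 400, 474, 551, 704, 697, 702, 694, 696, 696, 694, 699, 600, 584, 694, 695, 695, 691, 693, 693, 696, 698, 712, 459, 197, 188, 206, 203, 220, 207, 204, 189, 201, 216, 194, 208, 196, 192, 336, 331]
25 [362, 367, 355, 358, 355, 348, 342, 350, 343, 360, 721, 706, 704, 700, 698, 700, 699, 700, 698, 556, 313, 418, 490, 459, 570, 709, 706, 696, 696, 696, 697, 703, 633, 589, 694, 698, 697, 698, 697, 696, 699, 702, 718, 492, 186, 197, 203, 211, 206, 204, 208, 207, 199, 194, 209, 201, 199, 235, 320, 328]
40 [360, 367, 353, 372, 358, 363, 349, 338, 350, 408, 714, 706, 700, 700, 702, 705, 698, 703, 711, 670, 330, 422, 491, 464, 581, 707, 702, 699, 703, 701, 706, 703, 663, 635, 696, 702, 702, 700, 705, 700, 704, 701, 717, 521, 186, 201, 207, 208, 214, 208, 209, 211, 203, 206, 206, 210, 204, 323, 335, 324]
55 [366, 373, 368, 354, 375, 354, 363, 340, 343, 357, 470, 724, 711, 703, 707, 702, 704, 703, 709, 682, 458, 501, 505, 481, 583, 717, 706, 697, 707, 706, 707, 708, 665, 626, 693, 705, 699,
[... 631 characters left out ...]
8, 698, 553, 209, 191, 211, 207, 218, 209, 211, 206, 217, 204, 217, 210, 204, 281, 333, 329]
88 [367, 366, 376, 366, 371, 371, 369, 354, 351, 338, 457, 703, 708, 702, 692, 698, 701, 695, 693, 695, 618, 323, 430, 500, 606, 725, 716, 709, 710, 709, 710, 707, 713, 692, 674, 697, 695, 693, 704, 699, 700, 686, 687, 560, 229, 194, 222, 215, 211, 217, 209, 198, 209, 205, 223, 203, 216, 289, 326, 330]
94 [370, 361, 364, 372, 364, 369, 372, 359, 337, 496, 727, 716, 710, 548, 216, 367, 450, 440, 435, 433, 432, 423, 429, 432, 433, 428, 421, 533, 674, 664, 656, 659, 652, 661, 653, 651, 654, 662, 590, 362, 273, 536, 720, 723, 704, 505, 167, 188, 202, 202, 200, 190, 190, 194, 196, 198, 272, 313, 308, 293]
```

View pics/w4y.png

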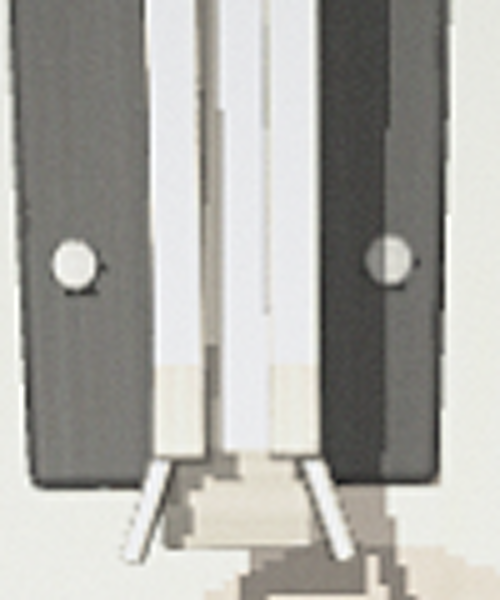

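```bash
python3 - <<'E'
from h import *
s,o=np.load('w4.npy',allow_pickle=True); T=campose(s,o)
img=s['image'].astype(float).sum(2)
def edge(r,a,b,lo,hi):  # threshold crossing
    row=img[r]; m=(lo+hi)/2
    for c in range(a,b):
        if (row[c]-m)*(row[c+1]-m)<=0: return c+(m-row[c])/(row[c+1]-row[c])
L=[];Rr=[]
for r in range(4,90,6):
    L.append((edge(r,294,304,350,700),r)); Rr.append((edge(r,329,338,700,200),r))
l=atz(s,T,L,.088); r=atz(s,T,Rr,.088)
for a,b in zip(l,r): print(np.round((a+b)/2,4),round(np.linalg.norm(a-b)*1000,2))
c=(l+r)/2; p=np.polyfit(c[:,1],c[:,0],1); print('yaw',-90-np.degrees(np.arctan(p[0])), 'x at tcp y',np.polyval(p,o['tool_pos'][1]),np.polyval(p,.028))
print('lip end',atz(s,T,[(306,90.5),(329,90.5)],.088))
print('flare tips',atz(s,T,[(296,111),(340,110)],.09))
# hanger nose center
print('nose at z',o['tool_pos'][2]-.0275+.009)
zoom(s,'w4h',(280,180,370,260),8)
h=place(hanger_pts(),o['tool_pos'][0],o['tool_pos'][1],o['tool_pos'][2]-.0275,o['orientation'][2])
zoom(s,'w4h',(280,180,370,260),8,project(s,T,h))
E
```

```text
[ 0.5192 -0.0244  0.088 ] 23.12
[ 0.5191 -0.0207  0.088 ] 23.21
[ 0.5188 -0.017   0.088 ] 22.88
[ 0.5186 -0.0132  0.088 ] 22.88
[ 0.5185 -0.0095  0.088 ] 22.99
[ 0.5184 -0.0057  0.088 ] 23.15
[ 0.5184 -0.0019  0.088 ] 23.29
[0.5183 0.002  0.088 ] 23.33
[0.518  0.0058 0.088 ] 23.06
[0.5179 0.0098 0.088 ] 23.0
[0.5178 0.0137 0.088 ] 23.08
[0.5177 0.0177 0.088 ] 23.24
[0.5176 0.0217 0.088 ] 23.19
[0.5175 0.0257 0.088 ] 23.51
[0.5174 0.0298 0.088 ] 23.61
yaw -88.15710261199331 x at tcp y 0.5144295592201109 0.5173733878558677
lip end [[0.52512982 0.0316397  0.088     ]
 [0.50867202 0.03134334 0.088     ]]
flare tips [[0.53214919 0.04596077 0.09      ]
 [0.50042462 0.04468907 0.09      ]]
nose at z 0.14382972956262685
```

View pics/w4h.png

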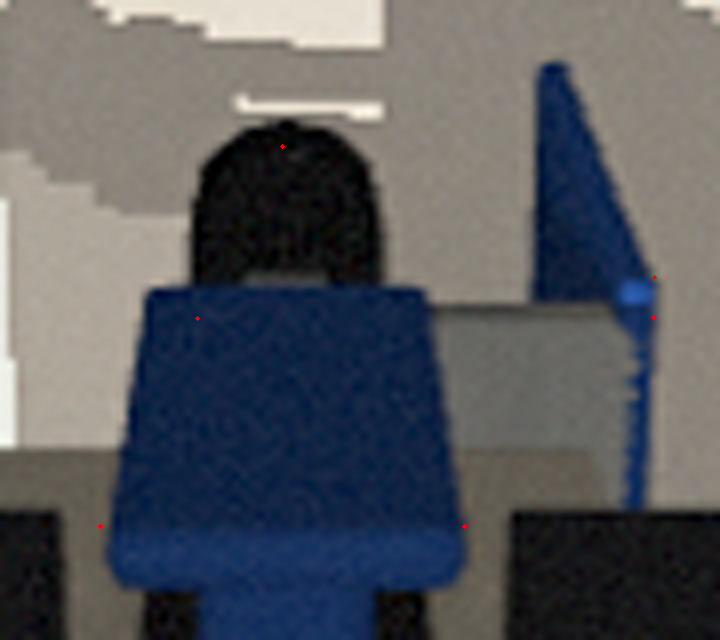

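```bash
python3 - <<'E'
from h import *
s,o=np.load('t3.npy',allow_pickle=True); T=campose(s)
img=s['image'].astype(float).sum(2)
print(img[182:205,380],img[182:205,430],)
C=[]
for c in range(370,444,3):
    col=img[:,c]
    # bottom edge of near lip (bright->dark plate)
    for r in range(194,206):
        if col[r]>col[r+1]+40 and col[r+1]<350 and col[r]>300:
            pass
    g=np.diff(col[192:206]); k=np.argmin(g); 
    # subpixel by parabola
    d=(g[k-1]-g[k+1])/(2*(g[k-1]-2*g[k]+g[k+1])) if 0<k<len(g)-1 else 0
    C.append((c,192+k+.5+d))
C=np.array(C); P=atz(s,T,C,.088)
p=np.polyfit(P[:,1],P[:,0],1); res=P[:,0]-np.polyval(p,P[:,1]); print(np.round(res*1000,2))
print('yaw',-90-np.degrees(np.arctan(p[0])),'near edge x at mouth +11.7:',np.polyval(p,.03)+.0117,np.polyval(p,-.1)+.0117)
a,b=(448,185),(448,200)
zoom(s,'t3k',(400,170,490,215),8)
E
```

```text
[495. 340. 296. 294. 298. 294. 294. 264. 504. 504. 498. 305. 377. 504.
 504. 504. 504. 495. 206. 163. 166. 168. 169.] [495. 282. 279. 255. 466. 227. 280. 451. 501. 504. 257. 288. 350. 503.
 488. 502. 500. 390. 186. 162. 166. 164. 165.]
[ 0.44  0.29  0.27  0.18  0.21  0.17  0.11 -0.02 -0.09 -0.21 -0.22 -0.27
 -0.34 -0.4  -0.28 -0.38 -0.39 -0.45 -0.53 -0.54 -0.42  0.57  0.79  0.8
  0.74]
yaw -88.26007985317634 near edge x at mouth +11.7: 0.5157053957331114 0.5196543632744294
```

View pics/t3k.png

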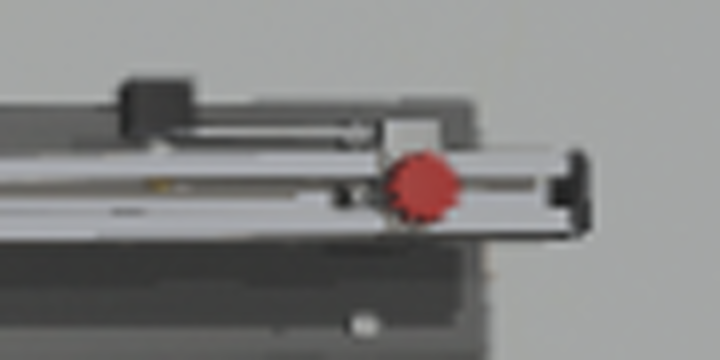

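```bash
python3 - <<'E'
from h import *
s,o=np.load('t3.npy',allow_pickle=True); T=campose(s)
for n,p,z in (('tip',(441.3,194.2),.08),('knob',(452.8,193),.11),('catch',(419.8,192.8),.08),('catch88',(419.8,192.8),.088),('cap end',(473.5,194),.088),('mouth lipend',(358.5+3,195),.088)): print(n,atz(s,T,[p],z))
zoom(s,'t3m',(345,175,400,225),10)
E
```

```text
tip [[ 0.52132241 -0.14451671  0.08      ]]
knob [[ 0.51995898 -0.16050028  0.11      ]]
catch [[ 0.52342577 -0.095737    0.08      ]]
catch88 [[ 0.52219153 -0.09367879  0.088     ]]
cap end [[ 0.52218146 -0.21528931  0.088     ]]
mouth lipend [[0.51448603 0.03599437 0.088     ]]
```

View pics/t3m.png

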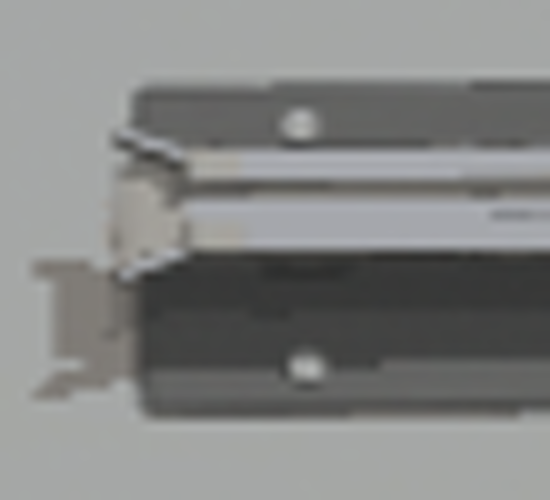

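Emit:
jog_arm(
  commands=[
    {"x": 0,"y": 0.1,"z": 1.0,"roll": -0.009},
    {"x": 0,"y": 0.09,"z": 1.5,"roll": 0},
    {"x": 0,"y": 0,"z": 1.5,"roll": 0},
    {"x": 0,"y": 0,"z": 1.2,"roll": 0},
    {"x": 0,"y": 0,"z": 0.85,"roll": 0},
    {"x": 0,"y": 0,"z": 0,"roll": 0},
    {"x": 0,"y": 0,"z": 0,"roll": 0},
    {"x": 0,"y": 0,"z": 0,"roll": 0},
  ],
)

```text
clock: 9.75
tool_pos: [0.5157, 0.1201, 0.1026]
orientation: [-179.9, 0.0, -88.3]
force: [0.5, -0.2, -0.6]
opening: 0.0102
```

```bash
python3 - <<'E'
from h import *
o=ctrl.get_obs(); s=snap('wrist'); np.save('w5.npy',[s,o],allow_pickle=True); T=campose(s,o)
print(o['tool_pos'],o['orientation'],o['force'],o['opening'])
zoom(s,'w5',(220,0,420,260),3 if 0 else 2.3)
s=snap('side');zoom(s,'s5',(240,100,450,260),3.5); np.save('s5.npy',[s,o],allow_pickle=True)
zoom(s,'s5z',(300,140,360,220),8)
E
```

```text
[0.51569526 0.12008539 0.1026257 ] [-1.79947434e+02  2.19431082e-02 -8.82714098e+01] [ 0.53669498 -0.2165739  -0.64705366] 0.010219582907137554
```

View pics/w5.png

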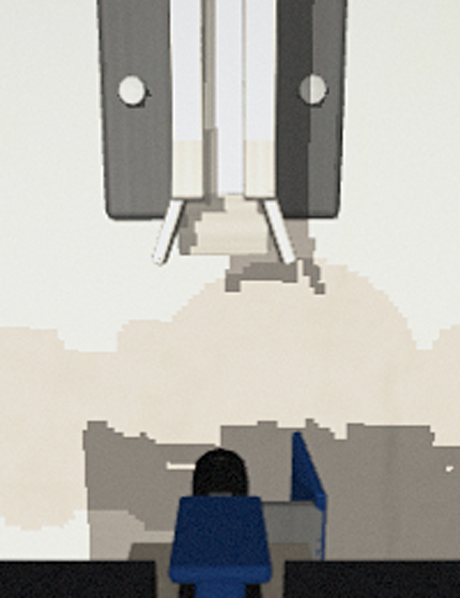

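View pics/s5z.png

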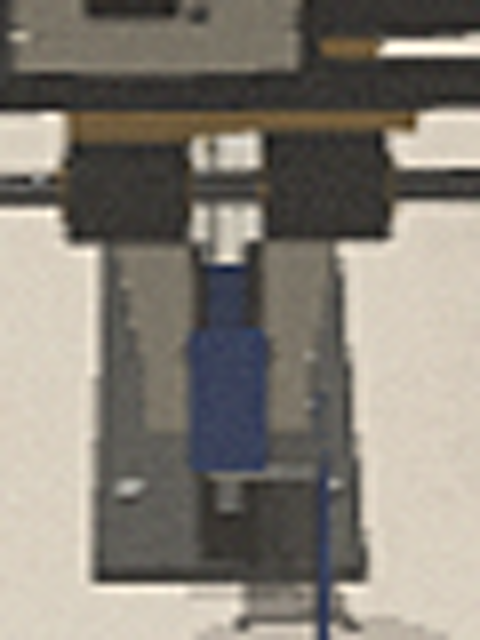

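```bash
cat > rel.py <<'E'
from h import *
import sys
s,o=np.load(sys.argv[1],allow_pickle=True); T=campose(s,o)
img=s['image'].astype(float).sum(2)
def edge(r,a,b,m):
    row=img[r]
    for c in range(a,b):
        if (row[c]-m)*(row[c+1]-m)<=0: return c+(m-row[c])/(row[c+1]-row[c])
L=[];Rr=[]
for r in range(4,int(sys.argv[2]),4):
    a=edge(r,288,304,530); b=edge(r,348 if 0 else 336,350,450) if 0 else None
    # find right edge: last bright before dark
    cs=[c for c in range(328,346) if img[r,c]>450>=img[r,c+1]]
    if a is None or not cs: continue
    c=cs[0]; b=c+(img[r,c]-450)/(img[r,c]-img[r,c+1]); L.append((a,r));Rr.append((b,r))
l=atz(s,T,L,.088); r=atz(s,T,Rr,.088)
c=(l+r)/2;w=np.linalg.norm(l-r,axis=1)*1000; print(np.round(w,2))
p=np.polyfit(c[:,1],c[:,0],1); print('yaw',-90-np.degrees(np.arctan(p[0])),'x(.03)',np.polyval(p,.03),'x at nose',np.polyval(p,o['tool_pos'][1]-.025))
for rr in (int(q) for q in sys.argv[3:]):
    row=img[rr]; print(rr,row[295:335].astype(int).tolist())
E
python3 rel.py w5.npy 82 204 208 211 214
```

```text
[22.99 23.06 23.11 23.18 23.18 23.18 23.17 22.99 22.97 22.97 23.01 23.03
 23.1  23.14 23.18 23.14 23.24 23.36 23.48 23.58]
yaw -88.19737794541652 x(.03) 0.517282603666259 x at nose 0.5152342313749786
204 [366, 381, 375, 371, 372, 376, 370, 381, 349, 217, 17, 13, 39, 28, 24, 9, 36, 20, 56, 14, 38, 41, 41, 51, 8, 50, 54, 39, 33, 60, 8, 125, 305, 408, 400, 398, 388, 407, 390, 394]
208 [402, 393, 389, 393, 391, 398, 390, 408, 312, 22, 22, 39, 44, 42, 34, 0, 37, 52, 60, 53, 63, 69, 42, 43, 28, 25, 69, 44, 40, 87, 27, 39, 175, 342, 402, 390, 403, 397, 407, 395]
211 [395, 387, 395, 383, 392, 388, 400, 383, 259, 8, 43, 45, 22, 29, 22, 56, 48, 53, 40, 16, 69, 55, 63, 28, 35, 35, 40, 49, 57, 71, 21, 18, 133, 291, 405, 406, 393, 396, 398, 394]
214 [388, 398, 396, 402, 401, 400, 397, 383, 254, 26, 54, 43, 28, 35, 46, 75, 146, 157, 150, 148, 137, 154, 154, 160, 160, 136, 42, 60, 61, 42, 57, 48, 149, 309, 402, 396, 396, 401, 403, 391]
```

```bash
python3 - <<'E'
from h import *
s,o=np.load('w5.npy',allow_pickle=True); T=campose(s,o)
print(atz(s,T,[(315.3,211),(315.3,205)],.0845))
for i in range(6):
    ctrl.snapshot('wrist') if i%2 else None
    o=ctrl.get_obs(); print(o['clock'],o['tool_pos'],o['orientation'],o['force'])
E
```

```text
[[0.51597915 0.10338915 0.0845    ]
 [0.51608936 0.09954867 0.0845    ]]
9.85 [0.51564547 0.12005311 0.1026784 ] [-1.79940998e+02  3.28600442e-02 -8.82782084e+01] [ 0.34853713  0.02646059 -1.29707573]
9.9 [0.515589   0.12001132 0.1026388 ] [-1.79944282e+02  3.22257984e-02 -8.82839078e+01] [ 0.57328043 -0.41369033 -0.89256106]
9.9 [0.515589   0.12001132 0.1026388 ] [-1.79944282e+02  3.22257984e-02 -8.82839078e+01] [ 0.57328043 -0.41369033 -0.89256106]
9.95 [0.51548382 0.11995593 0.10253836] [-1.79956133e+02  2.57800564e-02 -8.82813729e+01] [-0.4670761   0.1253566  -1.66786961]
9.95 [0.51548382 0.11995593 0.10253836] [-1.79956133e+02  2.57800564e-02 -8.82813729e+01] [-0.4670761   0.1253566  -1.66786961]
10.0 [0.51546032 0.11993502 0.10245882] [-1.79961237e+02  2.15563235e-02 -8.82806488e+01] [-0.1085523  -0.52424397 -1.29332708]
```

Emit:
jog_arm(
  commands=[
    {"x": 1.0,"y": 0.05,"z": 0.05,"roll": 0},
    {"x": 1.3,"y": 0,"z": 0,"roll": 0},
    {"x": 1.2,"y": 0,"z": 0,"roll": 0},
    {"x": 0.5,"y": 0,"z": 0,"roll": 0},
    {"x": 0.3,"y": 0,"z": 0,"roll": 0},
    {"x": 0,"y": 0,"z": 0,"roll": 0},
    {"x": 0,"y": 0,"z": 0,"roll": 0},
  ],
)

```text
clock: 10.7
tool_pos: [0.5162, 0.0769, 0.1016]
orientation: [-180.0, 0.0, -88.3]
force: [0.9, 0.0, -0.7]
opening: 0.0098
```

```bash
python3 - <<'E'
from h import *
o=ctrl.get_obs(); s=snap('wrist'); np.save('w6.npy',[s,o],allow_pickle=True); T=campose(s,o)
print(o['tool_pos'],o['orientation'],o['force'],o['opening'])
zoom(s,'w6',(250,110,390,250),4)
s=snap('side');zoom(s,'s6z',(290,130,370,230),6)
s=snap('top');zoom(s,'t6z',(320,170,400,230),8)
E
```

```text
[0.51617286 0.07688797 0.10158884] [-1.79991438e+02  4.41338034e-03 -8.82915030e+01] [ 0.94300295  0.01916778 -0.6664894 ] 0.009840262745125374
```

View pics/w6.png

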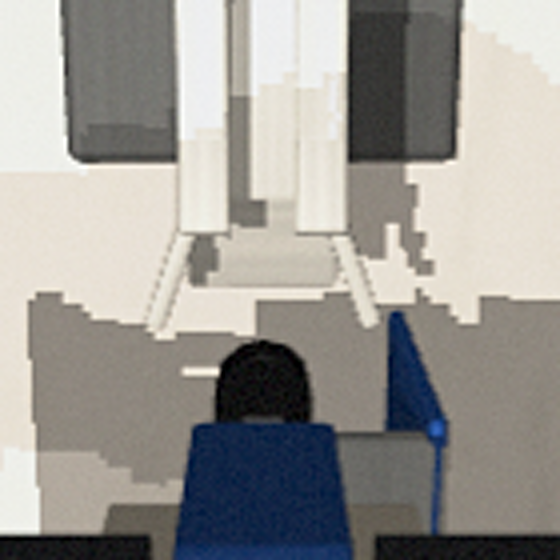

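View pics/s6z.png

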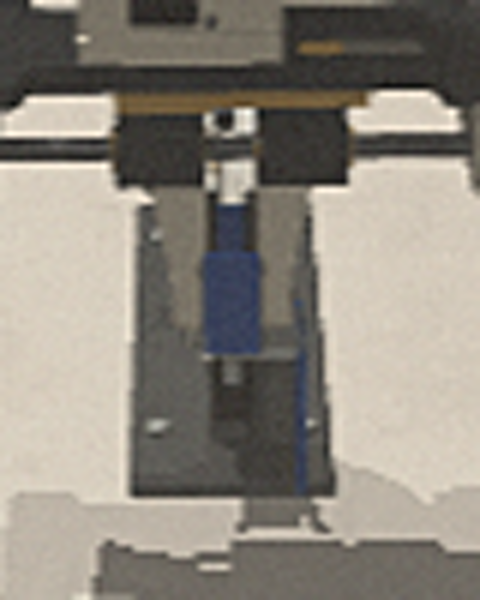

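Emit:
jog_arm(
  commands=[
    {"x": 0.3,"y": 0,"z": 0,"roll": 0},
    {"x": 0.4,"y": 0,"z": 0,"roll": 0},
    {"x": 0.4,"y": 0,"z": 0,"roll": 0},
    {"x": 0.4,"y": 0,"z": 0,"roll": 0},
    {"x": 0.3,"y": 0,"z": 0,"roll": 0},
    {"x": 0,"y": 0,"z": 0,"roll": 0},
  ],
)

```text
clock: 11.45
tool_pos: [0.5166, 0.0584, 0.1016]
orientation: [180.0, -0.0, -88.3]
force: [-0.7, -0.2, -0.6]
opening: 0.0097
```

Emit:
jog_arm(
  commands=[
    {"x": 0.3,"y": 0,"z": 0,"roll": 0},
    {"x": 0.3,"y": 0,"z": 0,"roll": 0},
    {"x": 0.3,"y": 0,"z": 0,"roll": 0},
    {"x": 0.1,"y": 0,"z": 0,"roll": 0},
    {"x": 0,"y": 0,"z": 0,"roll": 0},
  ],
)

```text
clock: 11.95
tool_pos: [0.5169, 0.0487, 0.1015]
orientation: [180.0, -0.0, -88.3]
force: [-0.1, 0.8, -0.6]
opening: 0.0098
```

```bash
python3 - <<'E'
from h import *
o=ctrl.get_obs(); s=snap('wrist'); np.save('w7.npy',[s,o],allow_pickle=True); T=campose(s,o)
print(o['tool_pos'],o['orientation'],o['force'],o['moment'],o['opening'])
zoom(s,'w7',(250,110,390,250),4)
s=snap('side');zoom(s,'s7z',(290,130,370,230),6)
E
```

```text
[0.51688587 0.04870053 0.10154356] [ 1.79997556e+02 -7.16592341e-04 -8.82957835e+01] [-0.06633996  0.84742224 -0.59132067] [ 0.15239686 -0.05589293  0.00137112] 0.009824365920215952
```

View pics/w7.png

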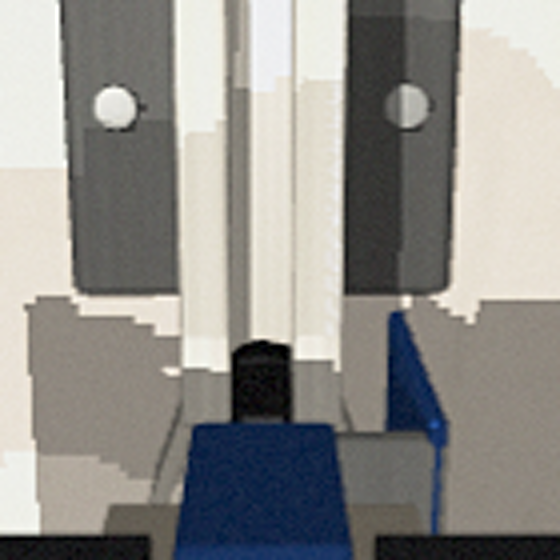

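View pics/s7z.png

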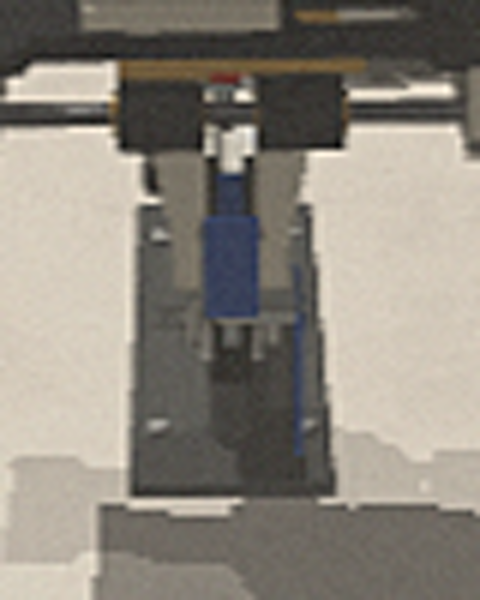

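Emit:
jog_arm(
  commands=[
    {"x": 0.3,"y": 0,"z": 0,"roll": 0},
    {"x": 0.4,"y": 0,"z": 0,"roll": 0},
    {"x": 0.4,"y": 0,"z": 0,"roll": 0},
    {"x": 0.4,"y": 0,"z": 0,"roll": 0},
    {"x": 0.4,"y": 0,"z": 0,"roll": 0},
    {"x": 0.1,"y": 0,"z": 0,"roll": 0},
  ],
)

```text
clock: 12.65
tool_pos: [0.5174, 0.0283, 0.1015]
orientation: [180.0, -0.0, -88.3]
force: [-0.1, 1.1, -1.3]
opening: 0.0096
```

Emit:
jog_arm(
  commands=[
    {"x": 0.4,"y": 0,"z": 0,"roll": 0},
    {"x": 0.4,"y": 0,"z": 0,"roll": 0},
    {"x": 0.4,"y": 0,"z": 0,"roll": 0},
    {"x": 0.4,"y": 0,"z": 0,"roll": 0},
    {"x": 0.4,"y": 0,"z": 0,"roll": 0},
    {"x": 0.1,"y": 0,"z": 0,"roll": 0},
    {"x": 0,"y": 0,"z": 0,"roll": 0},
  ],
)

```text
clock: 13.35
tool_pos: [0.5181, 0.0076, 0.1016]
orientation: [180.0, -0.0, -88.3]
force: [-0.1, 0.4, -1.6]
opening: 0.0099
```

```bash
python3 - <<'E'
from h import *
o=ctrl.get_obs(); s=snap('wrist'); np.save('w8.npy',[s,o],allow_pickle=True); T=campose(s,o)
print(o['tool_pos'],o['orientation'],o['force'],o['moment'],o['opening'])
zoom(s,'w8',(230,0,410,250),2.4)
E
```

```text
[0.51811425 0.00764495 0.10156466] [ 1.79999029e+02 -1.31530495e-03 -8.83037118e+01] [-0.05400146  0.44434745 -1.58801606] [ 0.11119137 -0.04263631  0.03750474] 0.009856263707646
```

View pics/w8.png

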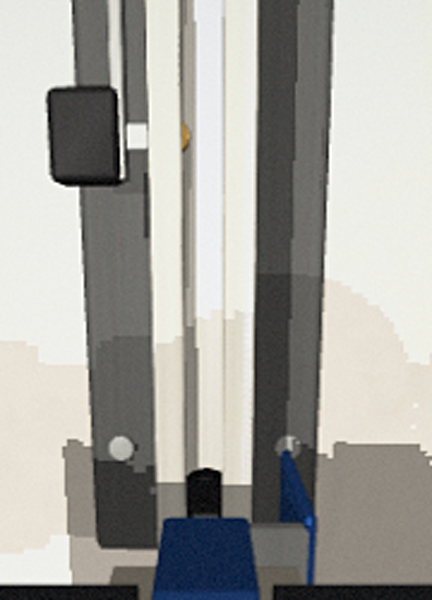

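```bash
python3 - <<'E'
from h import *
s,o=np.load('w8.npy',allow_pickle=True); T=campose(s,o)
print('catch',atz(s,T,[(306,57)],.08),'nose',atz(s,T,[(315,195)],.0835))
E
python3 rel.py w8.npy 120
```

```text
catch [[ 0.52583074 -0.09580865  0.08      ]] nose [[ 0.51883536 -0.01920779  0.0835    ]]
[23.01 23.   23.05 23.09 23.18 23.26 23.34 23.36 23.29 23.18 23.12 23.07
 23.52 23.23 23.25 23.24 23.11 23.12 23.09 23.17 23.16 23.2  23.29 23.44
 23.42 23.3  23.13]
yaw -88.08840637582205 x(.03) 0.5173112088760814 x at nose 0.5188917303244054
```

Emit:
jog_arm(
  commands=[
    {"x": 0.4,"y": 0,"z": 0,"roll": 0},
    {"x": 0.5,"y": 0,"z": 0,"roll": 0},
    {"x": 0.5,"y": 0,"z": 0,"roll": 0},
    {"x": 0.5,"y": 0,"z": 0,"roll": 0},
    {"x": 0.5,"y": 0,"z": 0,"roll": 0},
    {"x": 0.1,"y": 0,"z": 0,"roll": 0},
  ],
)

```text
clock: 14.0
tool_pos: [0.5188, -0.0178, 0.1015]
orientation: [180.0, -0.0, -88.3]
force: [0.8, -0.6, -1.8]
opening: 0.0099
```

Emit:
jog_arm(
  commands=[
    {"x": 0.4,"y": 0,"z": 0,"roll": 0},
    {"x": 0.5,"y": 0,"z": 0,"roll": 0},
    {"x": 0.5,"y": 0,"z": 0,"roll": 0},
    {"x": 0.4,"y": 0,"z": 0,"roll": 0},
    {"x": 0.4,"y": 0,"z": 0,"roll": 0},
    {"x": 0.1,"y": 0,"z": 0,"roll": 0},
    {"x": 0,"y": 0,"z": 0,"roll": 0},
  ],
)

```text
clock: 14.7
tool_pos: [0.5196, -0.0403, 0.1016]
orientation: [-180.0, 0.0, -88.3]
force: [-0.4, 0.9, -1.0]
opening: 0.0098
```

```bash
python3 - <<'E'
from h import *
o=ctrl.get_obs(); s=snap('wrist'); np.save('w9.npy',[s,o],allow_pickle=True); T=campose(s,o)
print(o['tool_pos'],o['orientation'],o['force'],o['moment'],o['opening'])
zoom(s,'w9',(230,0,410,250),2.4)
E
```

```text
[ 0.5195789  -0.04028241  0.10155952] [-1.79998291e+02  7.90063083e-04 -8.83011107e+01] [-0.42241873  0.90352216 -0.992921  ] [ 0.0908101  -0.10357025 -0.00565035] 0.009821932122315427
```

View pics/w9.png

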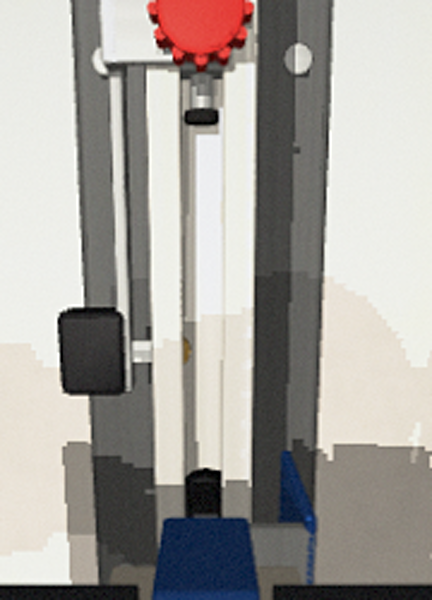

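```bash
python3 - <<'E'
from h import *
s,o=np.load('w9.npy',allow_pickle=True); T=campose(s,o)
for z in (.078,.082,.085): print(z,'tip',atz(s,T,[(314.2,51)],z)[0],'catch',atz(s,T,[(307,145.5)],z)[0],'nose',atz(s,T,[(315,194.5)],z)[0])
E
```

```text
0.078 tip [ 0.52297391 -0.14716247  0.078     ] catch [ 0.52580055 -0.09568753  0.078     ] nose [ 0.52026892 -0.06579261  0.078     ]
0.082 tip [ 0.52294516 -0.14658556  0.082     ] catch [ 0.52570994 -0.09623704  0.082     ] nose [ 0.52029936 -0.06699632  0.082     ]
0.085 tip [ 0.52292359 -0.14615287  0.085     ] catch [ 0.52564198 -0.09664918  0.085     ] nose [ 0.52032219 -0.06789909  0.085     ]
```

Emit:
jog_arm(
  commands=[
    {"x": 0.3,"y": 0,"z": 0,"roll": 0},
    {"x": 0.4,"y": 0,"z": 0,"roll": 0},
    {"x": 0.4,"y": 0,"z": 0,"roll": 0},
    {"x": 0.4,"y": 0,"z": 0,"roll": 0},
    {"x": 0.2,"y": 0,"z": 0,"roll": 0},
  ],
)

```text
clock: 15.25
tool_pos: [0.5201, -0.0576, 0.1015]
orientation: [180.0, -0.0, -88.3]
force: [-0.3, -0.3, -0.8]
opening: 0.0101
```

Emit:
jog_arm(
  commands=[
    {"x": 0.2,"y": 0,"z": 0,"roll": 0},
    {"x": 0.2,"y": 0,"z": 0,"roll": 0},
    {"x": 0.2,"y": 0,"z": 0,"roll": 0},
    {"x": 0.2,"y": 0,"z": 0,"roll": 0},
  ],
)

```text
clock: 15.65
tool_pos: [0.5203, -0.0652, 0.1016]
orientation: [180.0, 0.0, -88.3]
force: [0.3, -0.8, -1.7]
opening: 0.0098
```

Emit:
jog_arm(
  commands=[
    {"x": 0.2,"y": 0,"z": 0,"roll": 0},
    {"x": 0.2,"y": 0,"z": 0,"roll": 0},
    {"x": 0.2,"y": 0,"z": 0,"roll": 0},
    {"x": 0.2,"y": 0,"z": 0,"roll": 0},
  ],
)

```text
clock: 16.05
tool_pos: [0.5202, -0.0732, 0.1015]
orientation: [180.0, 0.0, -88.3]
force: [-2.6, 2.1, 0.6]
opening: 0.0096
```

Emit:
jog_arm(
  commands=[
    {"x": 0.3,"y": 0,"z": 0,"roll": 0},
    {"x": 0.3,"y": 0,"z": 0,"roll": 0},
    {"x": 0.4,"y": 0,"z": 0,"roll": 0},
    {"x": 0.4,"y": 0,"z": 0,"roll": 0},
    {"x": 0.4,"y": 0,"z": 0,"roll": 0},
  ],
)

```text
clock: 16.55
tool_pos: [0.5209, -0.0915, 0.1015]
orientation: [180.0, -0.0, -88.3]
force: [-1.5, 0.6, -1.3]
opening: 0.0104
```

Emit:
jog_arm(
  commands=[
    {"x": 0.4,"y": 0,"z": 0,"roll": 0},
    {"x": 0.4,"y": 0,"z": 0,"roll": 0},
    {"x": 0.4,"y": 0,"z": 0,"roll": 0},
    {"x": 0.4,"y": 0,"z": 0,"roll": 0},
    {"x": 0.3,"y": 0,"z": 0,"roll": 0},
    {"x": 0,"y": 0,"z": 0,"roll": 0},
    {"x": 0,"y": 0,"z": 0,"roll": 0},
  ],
)

```text
clock: 17.25
tool_pos: [0.5216, -0.1102, 0.1015]
orientation: [180.0, -0.0, -88.3]
force: [-2.1, -1.3, -0.5]
opening: 0.0096
```

```bash
python3 - <<'E'
from h import *
o=ctrl.get_obs(); s=snap('wrist'); np.save('w10.npy',[s,o],allow_pickle=True); T=campose(s,o)
print(o['tool_pos'],o['orientation'],o['force'],o['moment'],o['opening'])
zoom(s,'w10',(230,0,410,250),2.4)
E
```

```text
[ 0.52160733 -0.11019044  0.10153158] [ 1.79993063e+02 -4.07229261e-03 -8.82931182e+01] [-2.14180117 -1.26837503 -0.48775369] [-0.04033414  0.71477583  0.0173451 ] 0.009552380920537767
```

View pics/w10.png

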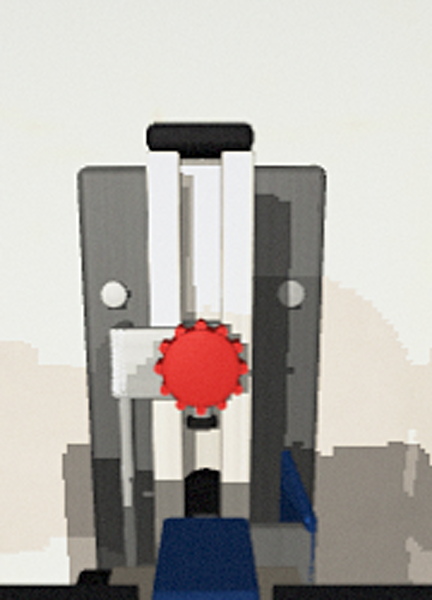

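Emit:
jog_arm(
  commands=[
    {"x": 0.2,"y": 0,"z": 0,"roll": 0},
    {"x": 0.2,"y": 0,"z": 0,"roll": 0},
    {"x": 0.2,"y": 0,"z": 0,"roll": 0},
    {"x": 0.2,"y": 0,"z": 0,"roll": 0},
    {"x": 0,"y": 0,"z": 0,"roll": 0},
    {"x": 0,"y": 0,"z": 0,"roll": 0},
  ],
)

```text
clock: 17.9
tool_pos: [0.5219, -0.1182, 0.1016]
orientation: [180.0, -0.0, -88.3]
force: [-2.4, 0.1, -2.4]
opening: 0.0097
```

Emit:
jog_arm(
  commands=[
    {"x": 0.1,"y": 0,"z": 0,"roll": 0},
    {"x": 0.1,"y": 0,"z": 0,"roll": 0},
    {"x": 0,"y": 0,"z": 0,"roll": 0},
  ],
)

```text
clock: 18.2
tool_pos: [0.5219, -0.1202, 0.1016]
orientation: [180.0, -0.0, -88.3]
force: [-2.0, 0.5, -1.6]
opening: 0.0101
```

Emit:
jog_arm(
  commands=[
    {"x": 0.1,"y": 0,"z": 0,"roll": 0},
    {"x": 0.1,"y": 0,"z": 0,"roll": 0},
    {"x": 0,"y": 0,"z": 0,"roll": 0},
  ],
)

```text
clock: 18.5
tool_pos: [0.5221, -0.1221, 0.1016]
orientation: [-180.0, 0.0, -88.3]
force: [-1.6, 1.1, -1.4]
opening: 0.0095
```

```bash
python3 - <<'E'
from h import *
o=ctrl.get_obs(); s=snap('wrist'); np.save('w11.npy',[s,o],allow_pickle=True); T=campose(s,o)
print(o['tool_pos'],o['orientation'],o['force'],o['moment'],o['opening'])
zoom(s,'w11',(270,100,370,240),4)
s=snap('top');zoom(s,'t11',(390,150,490,230),7)
E
```

```text
[ 0.5220548 -0.1221465  0.1015838] [-1.79994603e+02  4.56209070e-04 -8.82857990e+01] [-1.55048114  1.12541551 -1.43303328] [0.0520186  0.68008225 0.01426333] 0.00954769444349407
```

View pics/w11.png

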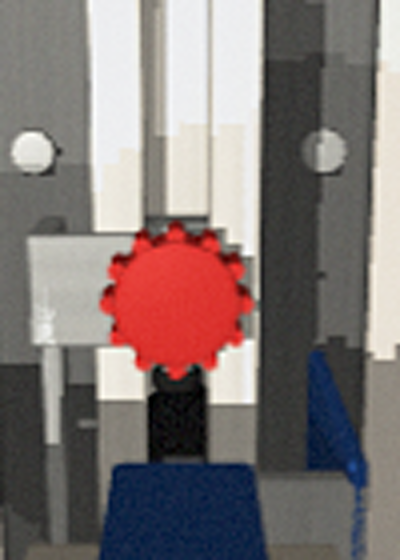

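View pics/t11.png

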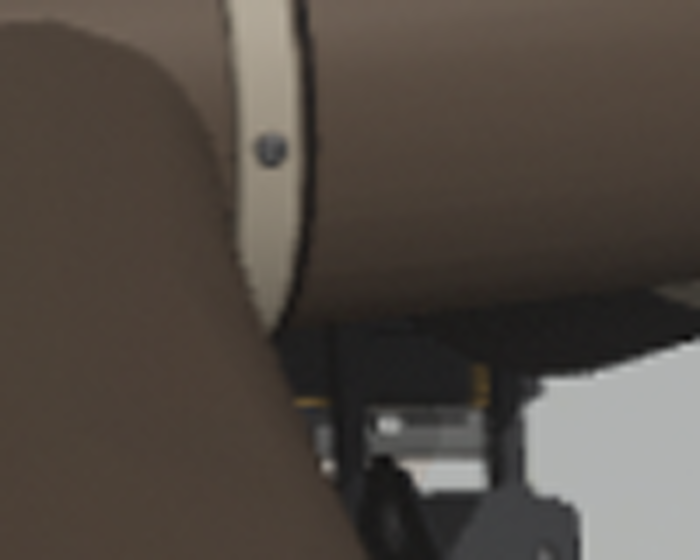

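Emit:
jog_arm(
  commands=[
    {"x": 0.1,"y": 0,"z": 0,"roll": 0},
    {"x": 0,"y": 0,"z": 0,"roll": 0},
  ],
)

```text
clock: 18.8
tool_pos: [0.5221, -0.1231, 0.1016]
orientation: [-180.0, -0.0, -88.3]
force: [-2.0, -1.2, -2.1]
opening: 0.0097
```

```bash
python3 -c "
from h import *
o=ctrl.get_obs();print(o['tool_pos'],o['force'],o['moment'])"
```

```text
[ 0.52210207 -0.12314055  0.10158523] [-1.95156383 -1.1694018  -2.0631577 ] [-0.03769358  0.5893899  -0.01761577]
```

Emit:
jog_arm(
  commands=[
    {"x": 0.1,"y": 0,"z": 0,"roll": 0},
    {"x": 0,"y": 0,"z": 0,"roll": 0},
  ],
)

```text
clock: 19.0
tool_pos: [0.5222, -0.1242, 0.1016]
orientation: [-180.0, -0.0, -88.3]
force: [-1.2, -0.6, -1.5]
opening: 0.0094
```

```bash
python3 -c "
from h import *
o=ctrl.get_obs();print(o['tool_pos'],o['force'],o['moment'])"
```

```text
[ 0.52215088 -0.12424452  0.10160925] [-1.17243042 -0.61691153 -1.53118029] [-0.26180083  0.6369378  -0.03074593]
```

Emit:
jog_arm(
  commands=[
    {"x": 0.1,"y": 0,"z": 0,"roll": 0},
    {"x": 0,"y": 0,"z": 0,"roll": 0},
  ],
)

```text
clock: 19.2
tool_pos: [0.5226, -0.1249, 0.1017]
orientation: [-179.9, 0.0, -88.3]
force: [-0.6, 1.2, -0.7]
opening: 0.0097
```

```bash
python3 -c "
from h import *
s=snap('wrist');zoom(s,'w12',(270,100,370,240),4)
s=snap('side');zoom(s,'s12',(290,120,370,200),7)
o=ctrl.get_obs();print(o['tool_pos'],o['force'],o['moment'])"
```

```text
[ 0.52253025 -0.12488955  0.10170538] [ 0.19068551  1.11174152 -0.9602697 ] [0.50126172 0.11998633 0.04404188]
```

View pics/w12.png

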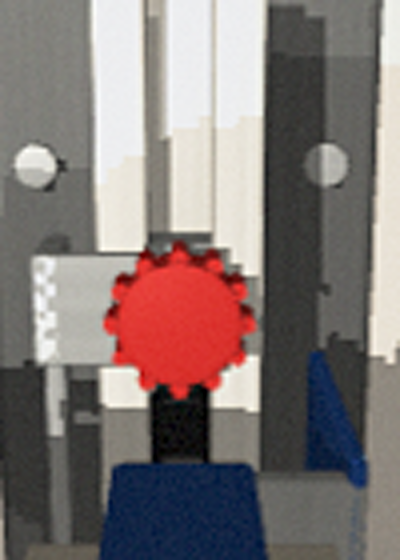

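View pics/s12.png

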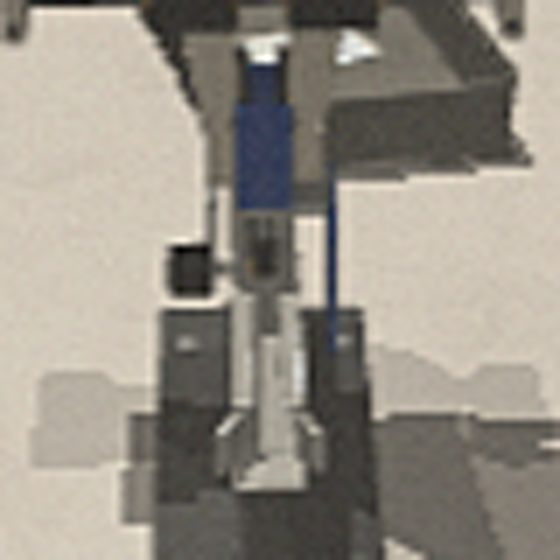

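Emit:
jog_arm(
  commands=[
    {"x": 0,"y": 0,"z": 0,"roll": 0},
    {"x": 0,"y": 0,"z": 0,"roll": 0},
    {"x": 0,"y": 0,"z": 0,"roll": 0},
  ],
)

```text
clock: 19.6
tool_pos: [0.5225, -0.1249, 0.1017]
orientation: [-180.0, 0.0, -88.3]
force: [0.7, 1.0, -1.5]
opening: 0.0099
```

```bash
python3 -c "
from h import *
F=[]
for i in range(8):
    s=snap('side'); o=ctrl.get_obs();F.append(np.r_[o['force'],o['moment'],o['tool_pos']])
print(np.round(np.mean(F,0),4))
zoom(s,'s13',(300,140,345,175),14)
s=snap('wrist');T=campose(s,o)
print(ctrl.search_frame('side','catch'))
"
```

```text
[ 0.8015  1.4763 -1.1977  0.6727 -0.3124  0.0093  0.5224 -0.125   0.1017]
[]
```

View pics/s13.png

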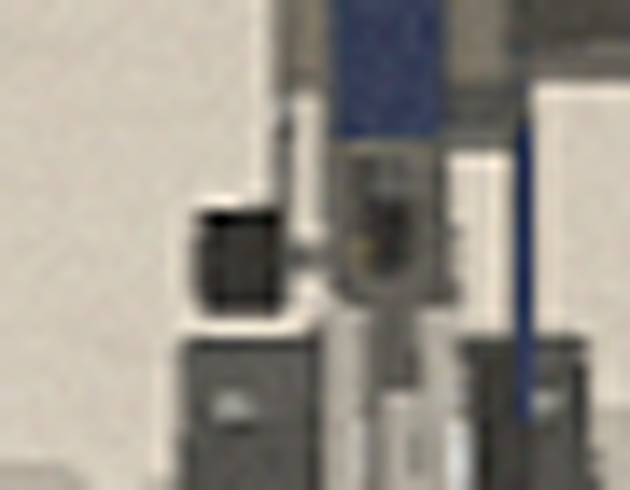

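Emit:
jog_arm(
  commands=[
    {"x": 0,"y": 0,"z": 0,"roll": 0},
    {"x": 0,"y": 0,"z": 0,"roll": 0},
    {"x": 0,"y": 0,"z": 0,"roll": 0},
    {"x": 0,"y": 0,"z": 0,"roll": 0},
    {"x": 0,"y": 0,"z": 0,"roll": 0},
    {"x": 0,"y": 0,"z": 0,"roll": 0},
  ],
  gripper=3,
)

```text
clock: 20.7
tool_pos: [0.5221, -0.1251, 0.1016]
orientation: [180.0, -0.0, -88.3]
force: [0.3, -0.7, -0.4]
opening: 0.0303
```

```bash
python3 -c "
from h import *
o=ctrl.get_obs();print(o['force'],o['moment'],o['opening'],o['tool_pos'])
s=snap('wrist');save(s,'w14')
s=snap('side');zoom(s,'s14',(290,120,370,200),7)"
```

```text
[ 0.29364864 -0.67381659 -0.41591175] [ 0.06976756 -0.03719661 -0.01023599] 0.030301438516076497 [ 0.52207797 -0.1250686   0.10157011]
```

View pics/w14.png

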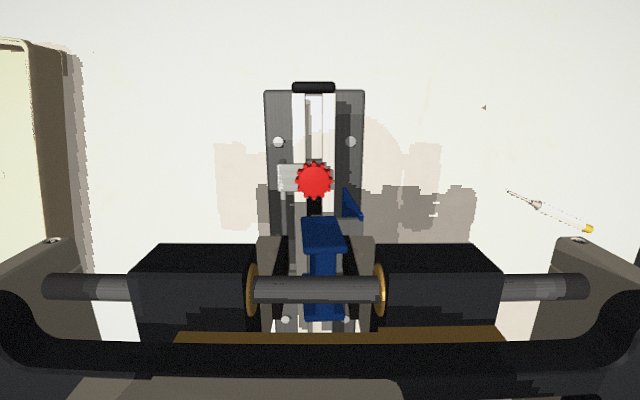

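View pics/s14.png

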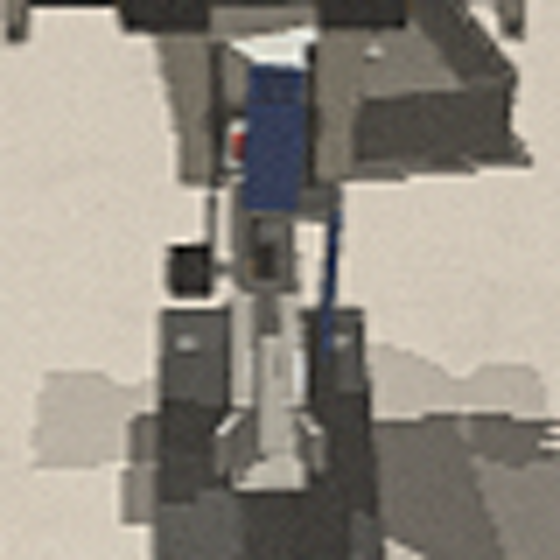

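Emit:
jog_arm(
  commands=[
    {"x": 0,"y": 0,"z": -0.3,"roll": 0},
    {"x": 0,"y": 0,"z": -0.6,"roll": 0},
    {"x": 0,"y": 0,"z": -1,"roll": 0},
    {"x": 0,"y": 0,"z": -1,"roll": 0},
    {"x": 0,"y": 0,"z": -1.5,"roll": 0},
    {"x": 0,"y": 0,"z": -2,"roll": 0},
    {"x": 0,"y": 0,"z": -2,"roll": 0},
    {"x": 0,"y": 0,"z": -2,"roll": 0},
    {"x": 0,"y": 0,"z": 0,"roll": 0},
  ],
)

```text
clock: 21.7
tool_pos: [0.5239, -0.1252, 0.2096]
orientation: [-179.7, -0.0, -88.3]
force: [0.2, 1.4, 0.2]
opening: 0.03
```

Emit:
jog_arm(
  commands=[
    {"x": -2,"y": 0,"z": -2,"roll": 0},
    {"x": -4,"y": 0,"z": -1,"roll": 0},
    {"x": -4,"y": 0,"z": 0,"roll": 0},
    {"x": -4,"y": 0,"z": 0,"roll": 0},
    {"x": -2,"y": 0,"z": 0,"roll": 0},
    {"x": 0,"y": 0,"z": 0,"roll": 0},
    {"x": 0,"y": 0,"z": 0,"roll": 0},
  ],
)

```text
clock: 22.4
tool_pos: [0.5171, 0.0352, 0.2357]
orientation: [-180.0, 0.0, -88.2]
force: [-0.2, 0.5, -0.5]
opening: 0.0299
```

```bash
python3 -c "
from h import *
o=ctrl.get_obs();print(o['force'],o['tool_pos'])
s=snap('wrist');save(s,'w15');np.save('w15.npy',[s,o],allow_pickle=True)
s=snap('side');zoom(s,'s15',(220,120,370,270),5);np.save('s15.npy',[s,o],allow_pickle=True)
s=snap('top');zoom(s,'t15',(390,160,490,230),8)"
```

```text
[-0.19021881  0.45965893 -0.47509818] [0.51712352 0.03519656 0.23574935]
```

View pics/w15.png

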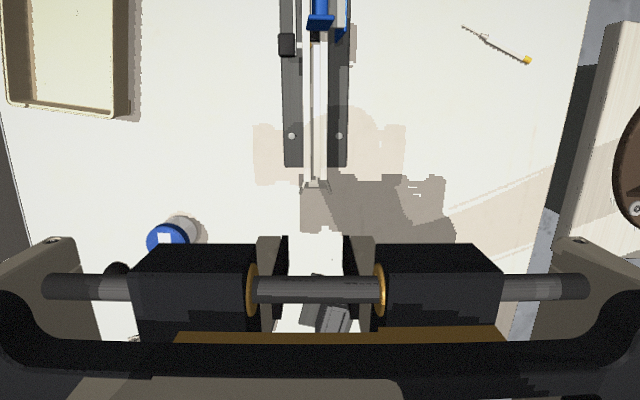

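View pics/s15.png

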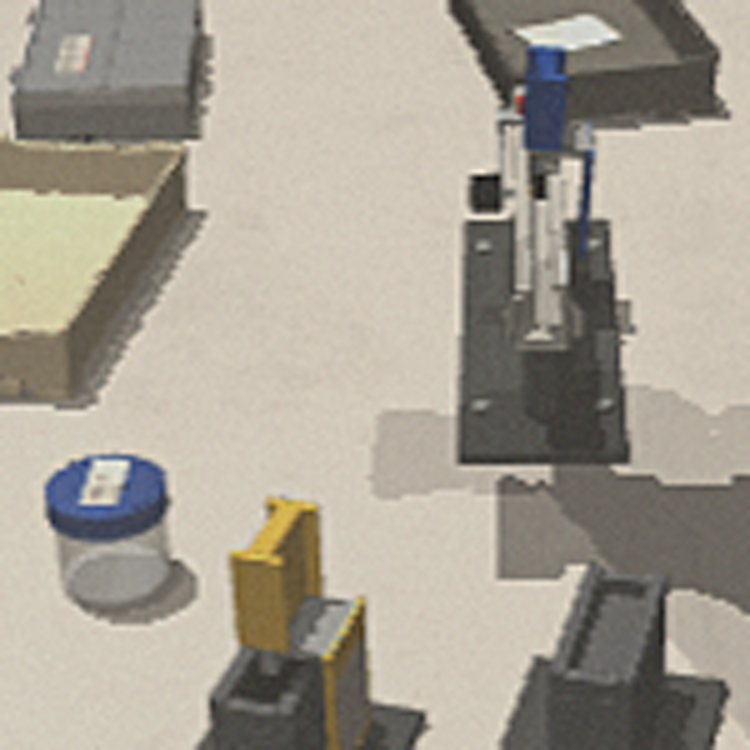

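View pics/t15.png

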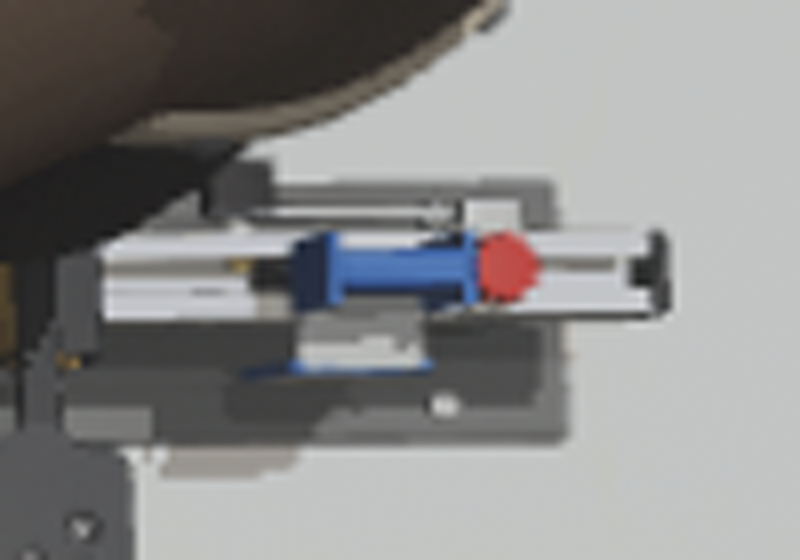

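```bash
python3 - <<'E'
from h import *
s,o=np.load('s15.npy',allow_pickle=True); T=campose(s)
P=np.array([(-20,-24.5,24),(-20,-24.5,-35),(-20,-10,63),(-20,10,63),(-20,-10,24),(-20,10,24)])/1000.
for a in (0,4,8,11):
    Rm=R.from_euler('z',-88.3,degrees=True)*R.from_euler('x',a,degrees=True)
    Q=Rm.apply(P)+[.5222,-.1235,.0735]
    p=(project(s,T,Q)+.5-[220,120])*5
    print(a,'tag dcol',np.round(p[1]-p[0],1),'tab L',np.round(p[3]-p[5],1),'tab R',np.round(p[2]-p[4],1))
E
python3 - <<'E'
import cv2
a=cv2.imread('pics/s15.png')[30:280,440:640]; cv2.imwrite('pics/s15z.png',cv2.resize(a,None,fx=2.4,fy=2.4))
E
```

```text
0 tag dcol [ -0.4 106.8] tab L [ -0.8 -73.4] tab R [ -0.2 -73.4]
4 tag dcol [ -8.6 106.4] tab L [  4.8 -73.3] tab R [  5.4 -73.2]
8 tag dcol [-16.8 105.6] tab L [ 10.4 -72.9] tab R [ 11.1 -72.7]
11 tag dcol [-22.8 104.6] tab L [ 14.6 -72.3] tab R [ 15.2 -72. ]
```

View pics/s15z.png

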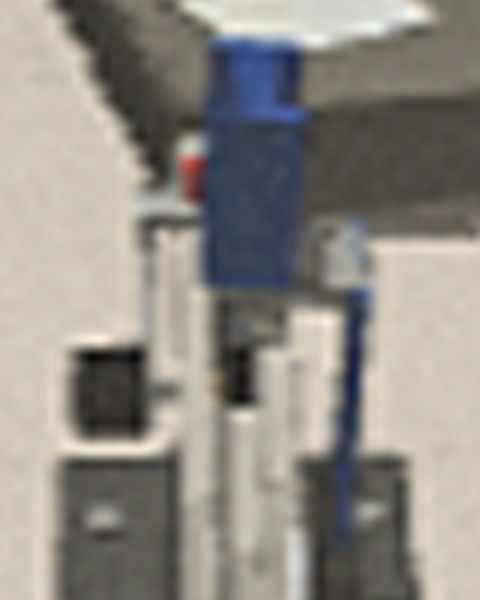

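```bash
python3 -c "
from h import *
print(ctrl.get_obs()['clock'],ctrl.close_job())"
```

```text
the job is handed in; nothing more can be done
22.55 None
```

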